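# Fetch the check weight from behind the bottles

### The arm

A 6-joint arm with a two-finger parallel gripper is mounted at the origin on the work surface. World frame = base frame: x ahead of the robot, y to its left, z up, the work surface at z = 0. Lengths are in m, angles in degrees, forces in N, time in s.
With the tool pointing down it reaches from about 0.35 to 0.875 m from the base axis. Payload 4.2 kg.
Tool frame: the origin (TCP) lies midway between the tips of the shut fingers; the grasp point (between the pads) lies 19 mm behind it; z points along the fingers, y is the line along which they close (so a half turn about z gives the same grasp; the last joint's range is limited). The gripper opens to 87 mm and grips with 3 to 60 N. Pads are 19 mm wide; open, the fingers measure 117 mm over their backs; the gripper's body (75 mm by 190 mm) begins 51 mm behind the grasp point.
Start: joints at [-59.267, 22.042, 0.453, 0, -68.411, -14.817], TCP at [0.171, -0.601, 0.223] pointing down, gripper open.
Joint ranges: [-179.83, 179.83], [-69.29, 118.12], [-61.27, 80.66], [-181.25, 117.63], [-171.15, -9.14], [-177.46, 177.46]. Speed limits (degrees/s): [159.86, 159.86, 180, 180, 180, 180].

### API

Orientations are given as a 3x3 rotation matrix whose columns are the frame's x, y, z axes.
In Python, from station import * gives the robot as it stands. The module is installed in compiled form; this text tells all that it offers.
- The arm moves only by the tool servo_tool, never from a script. Its argument "deltas" is a list of rows, each an object of numbers: "tx", "ty", "tz": the shift along the tool's x, y, z in mm; "ax", "ay", "az": the turn, a rotation vector about the tool's x, y, z in rad; "claw": the finger opening in mm, from 0 to 87. In form: [{"tx": .., "ty": .., "tz": .., "ax": .., "ay": .., "az": .., "claw": ..}, ...]. A call has 1 to 12 rows; each row is the pose to reach, as a shift and turn from the pose commanded when the call began, along the tool's axes at that moment; what a row does not reach only later rows make up. A row lasts 1/12 s, in which the tool goes at most 41.7 mm and 7.16 degrees, less where a joint would pass 70% of its speed; a pose out of reach is approached as far as the arm can. A call with a gripper value outside its range is refused whole. The fingers move at their own pace and stop on an object; the grip force is fixed at half the most. Time passes only in rows, so rows that repeat a pose let the fingers close. It gives the time, the measured TCP pose, the force, the opening and the grip force at its end, in the units of the state.
- sense(): the state, without advancing time (a new reading comes with each control period).
- capture(name): name is "scene" or "top"; returns the picture (420x560x3 uint8, blue, green, red); there is no depth.
- calibration(name): a dict with "fx", "fy", "cx", "cy" (pixels), "cam_to_world" (4x4, takes a point from camera to world coordinates). Camera axes: x right, y down, z forward; pixel columns grow to the right and rows downward; lengths in m; the calibration is good to about 2 mm. A picture is of the moment at which its call begins. calibration takes no time and is no camera call.
- finish_job(): hands the job in; it is judged then, once.
Trained networks look in the newest picture that a camera, given by its name, has taken for a name from the list of things; names that differ only in an ending like _2 or _b are one class to them, and where a whole thing is asked for, a point or a joint stands for the part that bears it (a point fixed in the world has none). Each returns a list of dicts, best first, with "confidence" (0 to 1); they miss things now and then, are a little off and sometimes report something else, mostly with a low value. They report only what shows in the picture. A call takes as long as a camera call. They do not tell look-alikes from the thing itself.
- recognise(label, camera): "xyz" ([x, y, z] in m, in the coordinates of the camera as it stood for that picture, good to about 4 mm: the middle of the surface that is visible of it).
- trace(label, camera): "mask" (420x560 bool, what is visible of it).
The state is a dict: "time_s": time; "joints": joint angles; "joint_velocities": joint speeds; "effort": joint torques, N m; "tcp_pos": TCP position; "ee_rot": TCP orientation; "wrist_force": force on the tool from outside, world axes, zero at the start; "moment": the same for the moment, N m; "gripper_width": opening from 0.0 (shut) to 1.0 (fully open); "gripper_force": force on a finger pad.
Only numpy, scipy, OpenCV 4.12 (cv2) and the standard library are available. Lean on these libraries where they do the work, as an engineer would, in place of code of your own. Each camera call takes 0.05 s, during which the arm holds its last target. There are 200 camera calls.

### The job

The steel check weight stands at the back of the grey storage bay, hemmed in by a round bottle, a square bottle and a conical flask. First stand all three vessels upright on the empty aluminium side tray, leaving the weight in the bay, then set the weight gently down in the middle of the balance's pan, and only then put each vessel back upright on the very spot where it stood at the start (within about 1 cm), with the weight left on the pan. Tip nothing over, and leave the beaker, the tip box and the timer where they are.

Things in the scene. Friction and masses are not known exactly. Their poses are not given: they have to be found in the camera images.
- weight: polished steel check weight, 500 g: upright cylinder 40 mm across, 46 mm high, with a thin neck and a 20 mm wide knob on top (64 mm high in all). Origin: centre of its underside, z up. It starts at the back of the bay, 12 mm from the back wall and 8 to 25 mm from the vessels: too crowded to grip until they are gone. Grip the cylinder, fingers closing along the bay's y.
- round_bottle: round amber glass bottle with a paper band, 66 mm across up to 82 mm high, sloping shoulder, then a round grey screw cap (fixed to it) 36 mm across from 108 to 136 mm above the underside, by which it can be gripped from above. About 320 g. Origin: centre of its underside, z up. Starts on any of the bay's three spots.
- square_bottle: square white plastic bottle, 58 x 58 mm (sides along its x and y) up to 80 mm high, shoulder to 86 mm, short neck 30 mm across, then a round grey screw cap (fixed to it) 38 mm across from 96 to 124 mm above the underside, by which it can be gripped from above. About 280 g. Origin: centre of its underside, z up. Starts on any of the bay's three spots.
- flask: conical clear glass flask, 70 mm across at the foot, narrowing to a 28 mm neck at 76 mm height, with a round grey stopper (fixed to it) 32 mm across from 98 to 126 mm above the underside, by which it can be gripped from above. About 220 g. Origin: centre of its underside, z up. Starts on any of the bay's three spots.
- bay: grey plastic storage bay, fixed: outside 164 (x) by 240 mm (y), floor 4 mm thick, walls 5 mm thick: back (+x) 50 mm high, sides (+y, -y) 30 mm high, front (-x, to the robot) open. Origin: centre of its underside; z up. Starts in its frame, to 3 mm: weight at (45, 0) mm; vessel spots (30, 68), (30, -68), (-28, 0) mm; all on its floor, 4 mm above the origin.
- tray: shallow aluminium tray, empty, fixed to the bench, left or right of the bay: outside 270 mm in x by 130 mm in y, floor 4 mm thick, rim 4 mm thick and 10 mm high all round. Origin: centre of its underside, z up. The three vessels fit in a row along its x, for example at x = -80, 0 and 80 mm. A vessel is on it when it stands upright on its floor inside the rim.
- balance: white bench balance, fixed, on the other side of the bay from the tray: case 210 x 166 mm, 44 mm high, with a round steel pan 120 mm across whose flat top lies 55 mm above the bench; it does not give. Origin: at bench level right under the centre of the pan; the case runs from x = -132 to 78 mm, the dark display panel is towards -x; z up.
- beaker: open white plastic beaker, 84 mm across and 100 mm high, beside the far end of the bay; a bystander to leave alone. Origin: centre of its underside.
- tip_box: box of pipette tips with a blue top, 85 x 122 mm, 53 mm high, beside the far end of the bay; a bystander to leave alone. Origin: centre of its underside.
- timer: small yellow bench timer, 65 x 65 mm, 19 mm high, between the robot and the bay; a bystander to leave alone. Origin: centre of its underside.
Things that resemble listed ones, but are neither listed nor needed, are in the scene too. What is shaped like the square_bottle but yellow is not meant.

How it is judged (in metres and radians):
On the way, in this order (a step that is already met when the one before it is completed fails the run):
1. all three vessels stand released and upright on the side tray while the weight is still in the bay (x of round_bottle in the frame of tray between -0.13 and 0.13 m and y of round_bottle in the frame of tray between -0.06 and 0.06 m and z of round_bottle in the frame of tray between -0.002 and 0.01 m and angle between each of round_bottle, square_bottle, flask's own z axis and vertical below 0.1 rad and linear speed of each of round_bottle, square_bottle, flask below 0.02 m/s and contact force between the fingers and round_bottle below 0.3 N and x of square_bottle in the frame of tray between -0.13 and 0.13 m and y of square_bottle in the frame of tray between -0.06 and 0.06 m and z of square_bottle in the frame of tray between -0.002 and 0.01 m and contact force between the fingers and square_bottle below 0.3 N and x of flask in the frame of tray between -0.13 and 0.13 m and y of flask in the frame of tray between -0.06 and 0.06 m and z of flask in the frame of tray between -0.002 and 0.01 m and contact force between the fingers and flask below 0.3 N and x of weight in the frame of bay between -0.08 and 0.08 m and y of weight in the frame of bay between -0.12 and 0.12 m and z of weight in the frame of bay between -0.002 and 0.01 m), for 0.2 s.
2. the weight stands released in the middle of the balance's pan while the three vessels are still on the tray (horizontal distance between weight and balance below 0.015 m and z of weight in the frame of balance between 0.05 and 0.061 m and angle between each of weight, round_bottle, square_bottle, flask's own z axis and vertical below 0.1 rad and linear speed of each of weight, round_bottle, square_bottle, flask below 0.02 m/s and contact force between the fingers and weight below 0.3 N and x of round_bottle in the frame of tray between -0.13 and 0.13 m and y of round_bottle in the frame of tray between -0.06 and 0.06 m and z of round_bottle in the frame of tray between -0.002 and 0.01 m and contact force between the fingers and round_bottle below 0.3 N and x of square_bottle in the frame of tray between -0.13 and 0.13 m and y of square_bottle in the frame of tray between -0.06 and 0.06 m and z of square_bottle in the frame of tray between -0.002 and 0.01 m and contact force between the fingers and square_bottle below 0.3 N and x of flask in the frame of tray between -0.13 and 0.13 m and y of flask in the frame of tray between -0.06 and 0.06 m and z of flask in the frame of tray between -0.002 and 0.01 m and contact force between the fingers and flask below 0.3 N), for 0.2 s.
At the end, for the whole second after the job is handed in: The weight stands upright, released and at rest on the balance's pan, within 15 mm of its centre, and each of the three vessels stands upright and at rest in the bay within 15 mm of where it stood at the start (horizontal distance between weight and balance below 0.015 m and z of weight in the frame of balance between 0.05 and 0.061 m and angle between each of weight, round_bottle, square_bottle, flask's own z axis and vertical below 0.1 rad and linear speed of each of weight, round_bottle, square_bottle, flask below 0.02 m/s and contact force between the fingers and weight below 0.3 N and distance of each of round_bottle, square_bottle, flask from where it was at the start of the episode below 0.015 m); the robot touches nothing.
It fails at once if a vessel or the weight is tipped over (more than about 35 degrees) (angle between any of round_bottle, square_bottle, flask, weight's own z axis and vertical above 0.6 rad).
It fails at once if the weight is dropped or rammed onto the balance (over 60 N) (contact force between weight and balance above 60 N).
It fails at once if the beaker, the tip box or the timer is shifted by more than 20 mm or tipped (distance of any of beaker, tip_box, timer from where it was at the start of the episode above 0.02 m or angle between any of beaker, tip_box, timer's own z axis and vertical above 0.3 rad).
It also fails if it takes over 147 s, if anything falls off the work surface, if the arm or the gripper's body presses on something with over 40 N, if the wrist force passes 120 N, or if a joint passes its speed limit or range.

## Working session

There is one attempt and no reset: what is moved stays moved. The work goes in short steps, Python scripts to look and compute and a tool call to move; the robot and the scene stay as the last step left them, time stands still between calls to the robot, and variables do not carry over. Pictures are saved under pics/ and viewed, at most 14 in all, crops included, and the job is handed in when it is done.

Besides the shell and the picture viewer there is one more tool, called after ">>>" as name([rows], argument=value, ...), one row to a line, values as JSON. servo_tool: Moves the arm, as the interface text tells. Its arguments: {"type":"object","properties":{"deltas":{"type":"array","items":{"type":"object","properties":{"tx":{"type":"number"},"ty":{"type":"number"},"tz":{"type":"number"},"ax":{"type":"number"},"ay":{"type":"number"},"az":{"type":"number"},"claw":{"type":"number"}}}}},"required":["deltas"]}

```bash
mkdir -p pics; python3 - <<'E'
from station import *
import cv2
for n in ("scene","top"):
    cv2.imwrite(f"pics/{n}0.png",capture(n)); c=calibration(n); print(n,{k:c[k] for k in("fx","fy","cx","cy")}); print(c["cam_to_world"])
s=sense();print(s["time_s"],s["tcp_pos"],s["ee_rot"])
import numpy as np
for l in ("weight","round_bottle","square_bottle","flask","bay","tray","balance","beaker","tip_box","timer"):
  for n in ("top","scene"):
    T=np.array(calibration(n)["cam_to_world"])
    for d in recognise(l,n):
        p=T@np.append(d["xyz"],1); print(l,n,round(d["confidence"],2),p[:3].round(4))
E
```

```text
scene {'fx': 474.5003013996558, 'fy': 474.5003013996558, 'cx': 276.1523540472736, 'cy': 213.7348181526686}
[[-0.24078255  0.66290619 -0.70892817  1.2773804 ]
 [ 0.97057394  0.16207561 -0.17809469  0.18030774]
 [-0.00316011 -0.7309493  -0.68242445  0.70608194]
 [ 0.          0.          0.          1.        ]]
top {'fx': 385.1397172731238, 'fy': 385.1397172731238, 'cx': 281.50128287318574, 'cy': 210.11966115902453}
[[-0.02900492 -0.99158037  0.12620257  0.4637346 ]
 [-0.99953427  0.02996954  0.00575104  0.01364836]
 [-0.00948485 -0.12597699 -0.99198782  0.99331528]
 [ 0.          0.          0.          1.        ]]
0.1 [ 0.17126386 -0.60050452  0.22156246] [[-9.61705816e-01 -2.74083033e-01 -6.43622236e-04]
 [-2.74083771e-01  9.61703954e-01  1.89526363e-03]
 [ 9.95144455e-05  1.99909246e-03 -9.99997997e-01]]
weight top 0.58 [ 0.6319 -0.0197  0.0515]
weight scene 0.97 [ 0.6442 -0.0173  0.0474]
round_bottle top 0.74 [ 0.5615 -0.0184  0.0967]
round_bottle scene 0.8 [ 0.5886 -0.0095  0.0868]
square_bottle top 0.97 [0.7633 0.0676 0.085 ]
square_bottle top 0.57 [ 0.7527 -0.081   0.0811]
sq
[... 225 characters left out ...]
 0.0514]
flask scene 0.64 [0.6418 0.0514 0.0677]
bay top 0.63 [ 0.572  -0.0164  0.0058]
bay scene 0.72 [0.6739 0.0047 0.016 ]
tray top 0.57 [ 0.4888 -0.3199  0.0019]
tray top 0.38 [0.3758 0.0088 0.0215]
tray scene 0.72 [ 0.5079 -0.3231  0.0041]
tray scene 0.31 [ 0.6448 -0.0145  0.0469]
balance top 0.65 [0.4871 0.2833 0.0409]
balance top 0.25 [ 0.4923 -0.3205  0.0057]
balance scene 0.77 [0.532  0.2926 0.0446]
beaker top 0.86 [ 0.7522 -0.2259  0.0535]
beaker scene 0.65 [ 0.7466 -0.2143  0.067 ]
tip_box top 0.67 [0.7458 0.2435 0.0498]
tip_box scene 0.82 [0.7753 0.2559 0.0498]
timer top 0.71 [0.3785 0.0117 0.0203]
timer scene 0.81 [0.3897 0.0165 0.0133]
timer scene 0.66 [ 0.5077 -0.3226  0.0077]
```

View pics/top0.png

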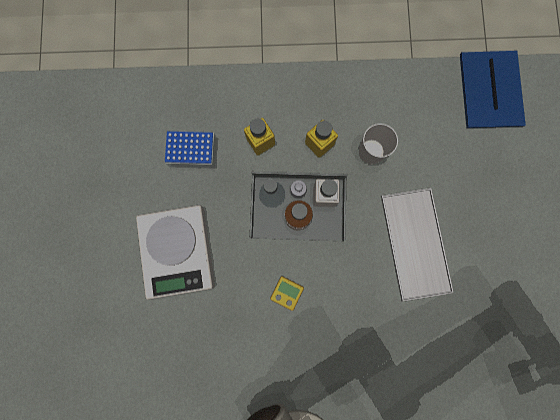

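View pics/scene0.png

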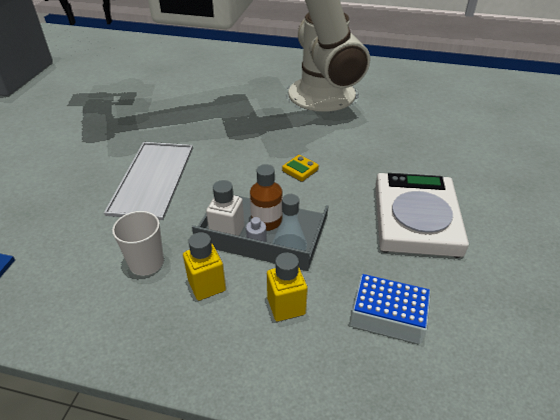

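The pictures show round bottle (cap 299,212), flask (271,187), weight (298,188), and white square bottle (328,188) in the bay. The tray is on the right and the balance on the left in the top view. There are three square-bottle candidates in the top view: white (328,188), yellow (259,128) and yellow (323,131). The white one in the bay fits the description. I'll confirm it in a crop.

```bash
cat > h.py <<'E'
from station import *
import numpy as np, cv2
def pix2w(n,u,v,z):
    c=calibration(n);T=np.array(c["cam_to_world"])
    d=T[:3,:3]@np.array([(u-c["cx"])/c["fx"],(v-c["cy"])/c["fy"],1]);o=T[:3,3]
    return (o+d*(z-o[2])/d[2])[:3]
def w2pix(n,p):
    c=calibration(n);T=np.linalg.inv(np.array(c["cam_to_world"]))
    q=T[:3,:3]@np.array(p)+T[:3,3]
    return np.array([c["fx"]*q[0]/q[2]+c["cx"],c["fy"]*q[1]/q[2]+c["cy"]])
E
python3 - <<'E'
from h import *
im=cv2.imread("pics/top0.png")
cv2.imwrite("pics/crop_bay.png",cv2.resize(im[165:250,245:355],None,fx=7,fy=7,interpolation=cv2.INTER_CUBIC))
capture("top")
for l in("tray","balance","bay"):
    d=trace(l,"top")
    if not d: print(l,"none");continue
    m=max(d,key=lambda x:x["confidence"])["mask"].astype(np.uint8)
    ct=max(cv2.findContours(m,0,1)[0],key=cv2.contourArea); r=cv2.minAreaRect(ct)
    print(l,d[0]["confidence"],r)
    z={"tray":.01,"balance":.044,"bay":.03}[l]
    b=cv2.boxPoints(r); print(np.array([pix2w("top",*p,z) for p in b]).round(4)[:,:2].tolist())
g=cv2.cvtColor(im,cv2.COLOR_BGR2GRAY)
s=cv2.resize(g[205:275,138:208],None,fx=6,fy=6,interpolation=cv2.INTER_CUBIC)
c=cv2.HoughCircles(s,cv2.HOUGH_GRADIENT,1.5,300,param1=80,param2=30,minRadius=120,maxRadius=180)
print(c)
if c is not None:
    x,y,r=c[0][0];u,v=138+(x+.5)/6-.5,205+(y+.5)/6-.5;print("pan",u,v,r/6,pix2w("top",u,v,.055))
E
```

```text
tray 0.97 ((417.1790771484375, 244.96685791015625), (109.03504943847656, 53.534244537353516), 79.50852966308594)
[[0.6172, -0.238], [0.6385, -0.3752], [0.3658, -0.4032], [0.3457, -0.2707]]
balance 0.97 ((173.67369079589844, 252.256591796875), (85.98607635498047, 71.0343246459961), 81.72411346435547)
[[0.5839, 0.3908], [0.6043, 0.2154], [0.3949, 0.186], [0.3754, 0.3566]]
bay 0.82 ((297.8937072753906, 206.11451721191406), (96.39949035644531, 66.79464721679688), 1.6846845149993896)
[[0.5183, 0.1032], [0.6886, 0.095], [0.6736, -0.1504], [0.5042, -0.1369]]
[[[198.75 210.75 149.7 ]]]
pan 170.70833 239.70833 24.949999 [0.51855991 0.29129901 0.055     ]
```

View pics/crop_bay.png

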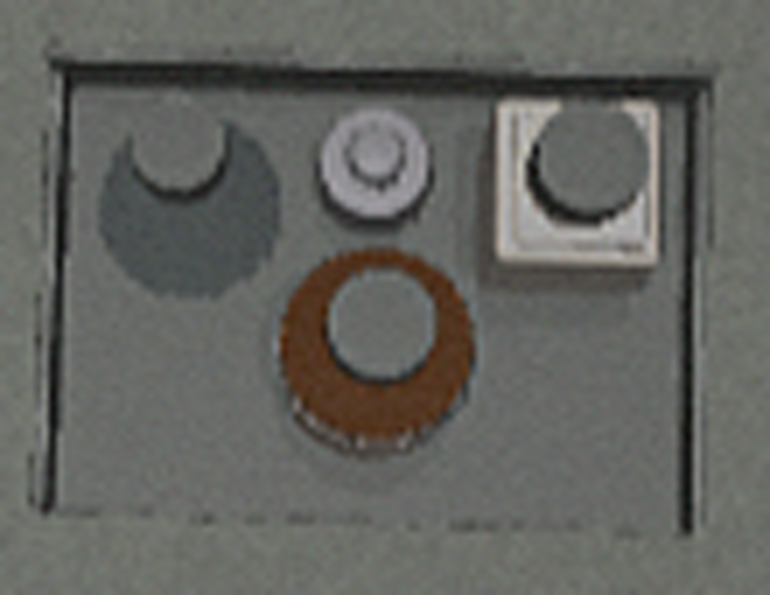

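The crop confirms it: the square bottle in the bay (cap at crop 590,162) is white, and its neighbours are the flask (cap 179,140), knob (377,152) and amber bottle (cap 382,323). Next I'll cross-check these points against the bay layout.

```bash
python3 - <<'E'
from h import *
def f(x,y,z): return pix2w("top",245+(x+.5)/7-.5,165+(y+.5)/7-.5,z)[:2]
P={"flaskcap":f(179,140,.13),"flaskfoot":f(190,210,.004),"round":f(382,323,.14),"knob":f(377,152,.068),"cyl":f(376,163,.05),"sqcap":f(590,162,.128),"sqbody":f(577,182,.084)}
for k,v in P.items(): print(k,v.round(4))
L=np.array([[30,68],[30,-68],[-28,0],[45,0]])/1e3
W=np.array([P["flaskcap"],P["sqcap"],P["round"],P["knob"]])
lc,wc=L.mean(0),W.mean(0);U,S,V=np.linalg.svd((L-lc).T@(W-wc));R=(V.T@U.T)
yaw=np.degrees(np.arctan2(R[1,0],R[0,0]));t=wc-R@lc
print("bay",t,yaw,"res",((R@L.T).T+t-W).round(4).tolist())
# bay corners check
for x,y,z in((45,512,.03),(688,530,.03),(60,65,.05),(705,82,.05)): print(f(x,y,z).round(4),(R.T@(f(x,y,z)-t)).round(4))
im=cv2.imread("pics/scene0.png");
cv2.imwrite("pics/crop_sc.png",cv2.resize(im[155:275,190:350],None,fx=5,fy=5,interpolation=cv2.INTER_CUBIC))
for k,z in(("flaskcap",.13),("round",.14),("knob",.068),("sqcap",.128)): print(k,((w2pix("scene",[*P[k],z])-[190,155])*5).round())
E
```

```text
flaskcap [0.633  0.0428]
flaskfoot [0.6312 0.0437]
round [ 0.5698 -0.0207]
knob [ 0.6388 -0.024 ]
cyl [ 0.6383 -0.0242]
sqcap [ 0.622  -0.0907]
sqbody [ 0.6233 -0.0913]
bay [ 0.59670762 -0.02171441] -4.262594248132411 res [[-0.0014, 0.001], [-0.0004, -0.001], [-0.001, 0.0011], [0.0028, -0.0011]]
[0.5191 0.0975] [-0.0863  0.1131]
[ 0.5059 -0.1315] [-0.0824 -0.1162]
[0.6773 0.0874] [0.0722 0.1148]
[ 0.6639 -0.1423] [ 0.076  -0.1152]
flaskcap [495. 217.]
round [372.  68.]
knob [322. 319.]
sqcap [160. 148.]
```

View pics/crop_sc.png

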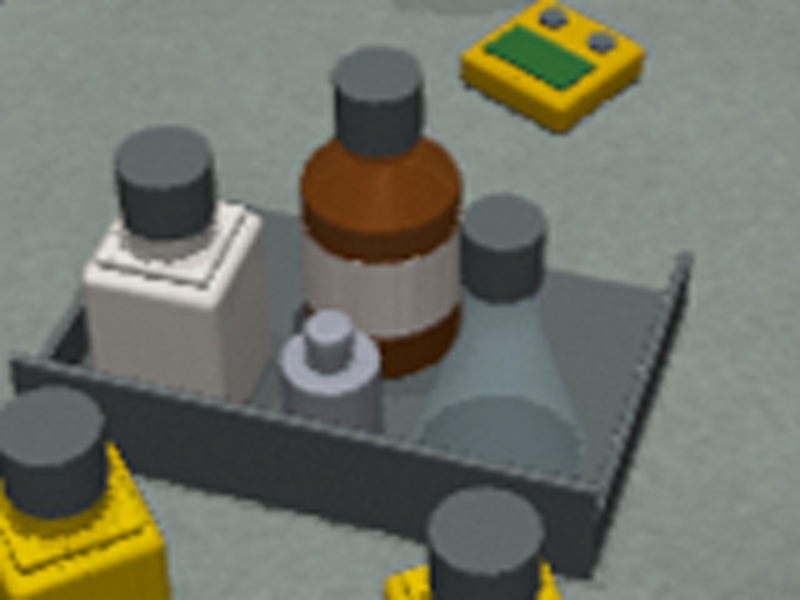

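Scene-camera caps agree with the top-camera points to about 3–4 mm, which is within calibration, so I average the two. The tool's y will be aligned with world y, after which tx=-dx, ty=dy and tz=-dz.

>>> servo_tool([
  {"tx": -10, "ty": 8, "tz": -3, "az": 0.01},
  {"tx": -30, "ty": 25, "tz": -9, "az": 0.04},
  {"tx": -55, "ty": 46, "tz": -15, "az": 0.08},
  {"tx": -82, "ty": 68, "tz": -20, "az": 0.12},
  {"tx": -110, "ty": 91, "tz": -25, "az": 0.16},
  {"tx": -138, "ty": 114, "tz": -30, "az": 0.2},
  {"tx": -166, "ty": 137, "tz": -30, "az": 0.23},
  {"tx": -194, "ty": 160, "tz": -30, "az": 0.25},
  {"tx": -220, "ty": 182, "tz": -30, "az": 0.27},
  {"tx": -245, "ty": 203, "tz": -30, "az": 0.2776},
  {"tx": -264, "ty": 218, "tz": -30, "az": 0.2776},
  {"tx": -272, "ty": 225, "tz": -30, "az": 0.2776},
])

```text
schema error: expected keys tx, ty, tz, ax, ay, az, claw
```

>>> servo_tool([
  {"tx": -10, "ty": 8, "tz": -3, "ax": 0, "ay": 0, "az": 0.01, "claw": 87},
  {"tx": -30, "ty": 25, "tz": -9, "ax": 0, "ay": 0, "az": 0.04, "claw": 87},
  {"tx": -55, "ty": 46, "tz": -15, "ax": 0, "ay": 0, "az": 0.08, "claw": 87},
  {"tx": -82, "ty": 68, "tz": -20, "ax": 0, "ay": 0, "az": 0.12, "claw": 87},
  {"tx": -110, "ty": 91, "tz": -25, "ax": 0, "ay": 0, "az": 0.16, "claw": 87},
  {"tx": -138, "ty": 114, "tz": -30, "ax": 0, "ay": 0, "az": 0.2, "claw": 87},
  {"tx": -166, "ty": 137, "tz": -30, "ax": 0, "ay": 0, "az": 0.23, "claw": 87},
  {"tx": -194, "ty": 160, "tz": -30, "ax": 0, "ay": 0, "az": 0.25, "claw": 87},
  {"tx": -220, "ty": 182, "tz": -30, "ax": 0, "ay": 0, "az": 0.27, "claw": 87},
  {"tx": -245, "ty": 203, "tz": -30, "ax": 0, "ay": 0, "az": 0.2776, "claw": 87},
  {"tx": -264, "ty": 218, "tz": -30, "ax": 0, "ay": 0, "az": 0.2776, "claw": 87},
  {"tx": -272, "ty": 225, "tz": -30, "ax": 0, "ay": 0, "az": 0.2776, "claw": 87},
])

```text
time_s: 2.3
tcp_pos: [0.3727, -0.308, 0.2529]
ee_rot: [[-1.0, -0.003, 0.001], [-0.003, 1.0, -0.0], [-0.001, -0.0, -1.0]]
wrist_force: [0.4, -0.4, 0.2]
gripper_width: 0.997
gripper_force: 0.0
```

>>> servo_tool([
  {"tx": -7, "ty": 10, "tz": 0, "ax": 0, "ay": 0, "az": 0, "claw": 87},
  {"tx": -22, "ty": 31, "tz": 0, "ax": 0, "ay": 0, "az": 0, "claw": 87},
  {"tx": -42, "ty": 60, "tz": 0, "ax": 0, "ay": 0, "az": 0, "claw": 87},
  {"tx": -64, "ty": 92, "tz": 0, "ax": 0, "ay": 0, "az": 0, "claw": 87},
  {"tx": -86, "ty": 124, "tz": 0, "ax": 0, "ay": 0, "az": 0, "claw": 87},
  {"tx": -108, "ty": 156, "tz": 0, "ax": 0, "ay": 0, "az": 0, "claw": 87},
  {"tx": -130, "ty": 188, "tz": 0, "ax": 0, "ay": 0, "az": 0, "claw": 87},
  {"tx": -152, "ty": 220, "tz": 0, "ax": 0, "ay": 0, "az": 0, "claw": 87},
  {"tx": -174, "ty": 251, "tz": 0, "ax": 0, "ay": 0, "az": 0, "claw": 87},
  {"tx": -190, "ty": 275, "tz": 0, "ax": 0, "ay": 0, "az": 0, "claw": 87},
  {"tx": -199, "ty": 288, "tz": 0, "ax": 0, "ay": 0, "az": 0, "claw": 87},
  {"tx": -200, "ty": 290, "tz": 0, "ax": 0, "ay": 0, "az": 0, "claw": 87},
])

```text
time_s: 3.3
tcp_pos: [0.5726, -0.0183, 0.2518]
ee_rot: [[-1.0, -0.002, -0.0], [-0.002, 1.0, -0.0], [0.0, -0.0, -1.0]]
wrist_force: [-0.2, -0.1, -1.1]
gripper_width: 1.001
gripper_force: 0.0
```

>>> servo_tool([
  {"tx": 0, "ty": 0, "tz": 8, "ax": 0, "ay": 0, "az": 0, "claw": 87},
  {"tx": 0, "ty": 0, "tz": 25, "ax": 0, "ay": 0, "az": 0, "claw": 87},
  {"tx": 0, "ty": 0, "tz": 48, "ax": 0, "ay": 0, "az": 0, "claw": 87},
  {"tx": 0, "ty": 0, "tz": 72, "ax": 0, "ay": 0, "az": 0, "claw": 80},
  {"tx": 0, "ty": 0, "tz": 96, "ax": 0, "ay": 0, "az": 0, "claw": 74},
  {"tx": 0, "ty": 0, "tz": 117, "ax": 0, "ay": 0, "az": 0, "claw": 70},
  {"tx": 0, "ty": 0, "tz": 132, "ax": 0, "ay": 0, "az": 0, "claw": 65},
  {"tx": 0, "ty": 0, "tz": 138, "ax": 0, "ay": 0, "az": 0, "claw": 60},
  {"tx": 0, "ty": 0, "tz": 140, "ax": 0, "ay": 0, "az": 0, "claw": 54},
  {"tx": 0, "ty": 0, "tz": 140, "ax": 0, "ay": 0, "az": 0, "claw": 48},
  {"tx": 0, "ty": 0, "tz": 140, "ax": 0, "ay": 0, "az": 0, "claw": 42},
  {"tx": 0, "ty": 0, "tz": 140, "ax": 0, "ay": 0, "az": 0, "claw": 38},
])

```text
time_s: 4.3
tcp_pos: [0.5719, -0.0201, 0.1139]
ee_rot: [[-1.0, -0.0, 0.003], [-0.0, 1.0, 0.0], [-0.003, 0.0, -1.0]]
wrist_force: [-0.3, -0.1, 0.6]
gripper_width: 0.496
gripper_force: 0.0
```

>>> servo_tool([
  {"tx": 0, "ty": 0, "tz": 0, "ax": 0, "ay": 0, "az": 0, "claw": 34},
  {"tx": 0, "ty": 0, "tz": 0, "ax": 0, "ay": 0, "az": 0, "claw": 28},
  {"tx": 0, "ty": 0, "tz": 0, "ax": 0, "ay": 0, "az": 0, "claw": 20},
  {"tx": 0, "ty": 0, "tz": 0, "ax": 0, "ay": 0, "az": 0, "claw": 20},
  {"tx": 0, "ty": 0, "tz": 0, "ax": 0, "ay": 0, "az": 0, "claw": 20},
])

```text
time_s: 4.72
tcp_pos: [0.5719, -0.0197, 0.1135]
ee_rot: [[-1.0, -0.001, 0.002], [-0.001, 1.0, 0.0], [-0.002, 0.0, -1.0]]
wrist_force: [-1.1, 1.6, 4.8]
gripper_width: 0.405
gripper_force: 30.0
```

>>> servo_tool([
  {"tx": 0, "ty": 0, "tz": -5, "ax": 0, "ay": 0, "az": 0, "claw": 20},
  {"tx": 0, "ty": 0, "tz": -16, "ax": 0, "ay": 0, "az": 0, "claw": 20},
  {"tx": 0, "ty": 0, "tz": -34, "ax": 0, "ay": 0, "az": 0, "claw": 20},
  {"tx": 0, "ty": 0, "tz": -54, "ax": 0, "ay": 0, "az": 0, "claw": 20},
  {"tx": 0, "ty": 0, "tz": -75, "ax": 0, "ay": 0, "az": 0, "claw": 20},
  {"tx": 0, "ty": 0, "tz": -96, "ax": 0, "ay": 0, "az": 0, "claw": 20},
  {"tx": 0, "ty": 0, "tz": -116, "ax": 0, "ay": 0, "az": 0, "claw": 20},
  {"tx": 0, "ty": 0, "tz": -133, "ax": 0, "ay": 0, "az": 0, "claw": 20},
  {"tx": 0, "ty": 0, "tz": -145, "ax": 0, "ay": 0, "az": 0, "claw": 20},
  {"tx": 0, "ty": 0, "tz": -149, "ax": 0, "ay": 0, "az": 0, "claw": 20},
  {"tx": 0, "ty": 0, "tz": -150, "ax": 0, "ay": 0, "az": 0, "claw": 20},
])

```text
time_s: 5.63
tcp_pos: [0.5708, -0.02, 0.2622]
ee_rot: [[-1.0, 0.0, -0.001], [0.0, 1.0, 0.0], [0.001, 0.0, -1.0]]
wrist_force: [-0.1, -0.2, -3.1]
gripper_width: 0.407
gripper_force: 30.0
```

>>> servo_tool([
  {"tx": 0, "ty": -5, "tz": 0, "ax": 0, "ay": 0, "az": 0, "claw": 20},
  {"tx": 0, "ty": -18, "tz": 0, "ax": 0, "ay": 0, "az": 0, "claw": 20},
  {"tx": 0, "ty": -40, "tz": 0, "ax": 0, "ay": 0, "az": 0, "claw": 20},
  {"tx": 0, "ty": -70, "tz": 0, "ax": 0, "ay": 0, "az": 0, "claw": 20},
  {"tx": 0, "ty": -105, "tz": 0, "ax": 0, "ay": 0, "az": 0, "claw": 20},
  {"tx": 0, "ty": -140, "tz": 0, "ax": 0, "ay": 0, "az": 0, "claw": 20},
  {"tx": -1, "ty": -175, "tz": 0, "ax": 0, "ay": 0, "az": 0, "claw": 20},
  {"tx": -2, "ty": -210, "tz": 0, "ax": 0, "ay": 0, "az": 0, "claw": 20},
  {"tx": -2, "ty": -242, "tz": 0, "ax": 0, "ay": 0, "az": 0, "claw": 20},
  {"tx": -2, "ty": -268, "tz": 0, "ax": 0, "ay": 0, "az": 0, "claw": 20},
  {"tx": -2, "ty": -285, "tz": 0, "ax": 0, "ay": 0, "az": 0, "claw": 20},
  {"tx": -2, "ty": -293, "tz": 0, "ax": 0, "ay": 0, "az": 0, "claw": 20},
])

```text
time_s: 6.63
tcp_pos: [0.5717, -0.3164, 0.2603]
ee_rot: [[-1.0, 0.003, -0.004], [0.003, 1.0, 0.001], [0.004, 0.001, -1.0]]
wrist_force: [-0.8, 0.2, -3.8]
gripper_width: 0.403
gripper_force: 30.0
```

>>> servo_tool([
  {"tx": 0, "ty": 0, "tz": 5, "ax": 0, "ay": 0, "az": 0, "claw": 20},
  {"tx": 0, "ty": 0, "tz": 18, "ax": 0, "ay": 0, "az": 0, "claw": 20},
  {"tx": 0, "ty": 0, "tz": 38, "ax": 0, "ay": 0, "az": 0, "claw": 20},
  {"tx": 0, "ty": 0, "tz": 60, "ax": 0, "ay": 0, "az": 0, "claw": 20},
  {"tx": 0, "ty": 0, "tz": 82, "ax": 0, "ay": 0, "az": 0, "claw": 20},
  {"tx": 0, "ty": 0, "tz": 102, "ax": 0, "ay": 0, "az": 0, "claw": 20},
  {"tx": 0, "ty": 0, "tz": 118, "ax": 0, "ay": 0, "az": 0, "claw": 20},
  {"tx": 0, "ty": 0, "tz": 128, "ax": 0, "ay": 0, "az": 0, "claw": 20},
  {"tx": 0, "ty": 0, "tz": 135, "ax": 0, "ay": 0, "az": 0, "claw": 20},
  {"tx": 0, "ty": 0, "tz": 139, "ax": 0, "ay": 0, "az": 0, "claw": 20},
  {"tx": 0, "ty": 0, "tz": 140, "ax": 0, "ay": 0, "az": 0, "claw": 20},
  {"tx": 0, "ty": 0, "tz": 140, "ax": 0, "ay": 0, "az": 0, "claw": 20},
])

```text
time_s: 7.63
tcp_pos: [0.5737, -0.313, 0.1231]
ee_rot: [[-1.0, -0.001, 0.001], [-0.001, 1.0, -0.0], [-0.001, -0.0, -1.0]]
wrist_force: [0.3, -0.2, -3.6]
gripper_width: 0.406
gripper_force: 30.0
```

>>> servo_tool([
  {"tx": 0, "ty": 0, "tz": 3, "ax": 0, "ay": 0, "az": 0, "claw": 20},
  {"tx": 0, "ty": 0, "tz": 6, "ax": 0, "ay": 0, "az": 0, "claw": 20},
  {"tx": 0, "ty": 0, "tz": 8, "ax": 0, "ay": 0, "az": 0, "claw": 20},
  {"tx": 0, "ty": 0, "tz": 9, "ax": 0, "ay": 0, "az": 0, "claw": 20},
  {"tx": 0, "ty": 0, "tz": 9, "ax": 0, "ay": 0, "az": 0, "claw": 20},
  {"tx": 0, "ty": 0, "tz": 9, "ax": 0, "ay": 0, "az": 0, "claw": 20},
])

```text
time_s: 8.13
tcp_pos: [0.5733, -0.3131, 0.1136]
ee_rot: [[-1.0, -0.0, 0.0], [-0.0, 1.0, -0.0], [-0.0, -0.0, -1.0]]
wrist_force: [0.0, 0.9, -3.8]
gripper_width: 0.409
gripper_force: 30.0
```

>>> servo_tool([
  {"tx": 0, "ty": 0, "tz": 1, "ax": 0, "ay": 0, "az": 0, "claw": 20},
  {"tx": 0, "ty": 0, "tz": 1, "ax": 0, "ay": 0, "az": 0, "claw": 20},
  {"tx": 0, "ty": 0, "tz": 1, "ax": 0, "ay": 0, "az": 0, "claw": 36},
  {"tx": 0, "ty": 0, "tz": 1, "ax": 0, "ay": 0, "az": 0, "claw": 42},
  {"tx": 0, "ty": 0, "tz": 1, "ax": 0, "ay": 0, "az": 0, "claw": 50},
  {"tx": 0, "ty": 0, "tz": 1, "ax": 0, "ay": 0, "az": 0, "claw": 60},
  {"tx": 0, "ty": 0, "tz": 1, "ax": 0, "ay": 0, "az": 0, "claw": 70},
  {"tx": 0, "ty": 0, "tz": 1, "ax": 0, "ay": 0, "az": 0, "claw": 75},
  {"tx": 0, "ty": 0, "tz": 1, "ax": 0, "ay": 0, "az": 0, "claw": 75},
])

```text
time_s: 8.88
tcp_pos: [0.5734, -0.3131, 0.1125]
ee_rot: [[-1.0, -0.0, 0.0], [-0.0, 1.0, -0.0], [-0.0, -0.0, -1.0]]
wrist_force: [-0.1, -0.8, 0.0]
gripper_width: 0.769
gripper_force: 0.0
```

>>> servo_tool([
  {"tx": 0, "ty": 0, "tz": -8, "ax": 0, "ay": 0, "az": 0, "claw": 75},
  {"tx": 0, "ty": 0, "tz": -25, "ax": 0, "ay": 0, "az": 0, "claw": 80},
  {"tx": 0, "ty": 0, "tz": -50, "ax": 0, "ay": 0, "az": 0, "claw": 87},
  {"tx": 0, "ty": 0, "tz": -78, "ax": 0, "ay": 0, "az": 0, "claw": 87},
  {"tx": -6, "ty": 20, "tz": -96, "ax": 0, "ay": 0, "az": 0, "claw": 87},
  {"tx": -13, "ty": 50, "tz": -105, "ax": 0, "ay": 0, "az": 0, "claw": 87},
  {"tx": -21, "ty": 85, "tz": -108, "ax": 0, "ay": 0, "az": 0, "claw": 87},
  {"tx": -29, "ty": 120, "tz": -108, "ax": 0, "ay": 0, "az": 0, "claw": 87},
  {"tx": -37, "ty": 155, "tz": -108, "ax": 0, "ay": 0, "az": 0, "claw": 87},
  {"tx": -44, "ty": 190, "tz": -108, "ax": 0, "ay": 0, "az": 0, "claw": 87},
  {"tx": -49, "ty": 214, "tz": -108, "ax": 0, "ay": 0, "az": 0, "claw": 87},
  {"tx": -51, "ty": 224, "tz": -108, "ax": 0, "ay": 0, "az": 0, "claw": 87},
])

```text
time_s: 9.88
tcp_pos: [0.625, -0.0858, 0.2213]
ee_rot: [[-1.0, -0.004, 0.001], [-0.004, 1.0, 0.0], [-0.001, 0.0, -1.0]]
wrist_force: [-0.4, -0.8, -0.5]
gripper_width: 1.0
gripper_force: 0.0
```

>>> servo_tool([
  {"tx": 0, "ty": 0, "tz": 0, "ax": 0, "ay": 0, "az": 0, "claw": 87},
  {"tx": 0, "ty": 0, "tz": 0, "ax": 0, "ay": 0, "az": 0, "claw": 87},
  {"tx": 0, "ty": 0, "tz": 0, "ax": 0, "ay": 0, "az": 0, "claw": 87},
])

```text
time_s: 10.13
tcp_pos: [0.624, -0.09, 0.2208]
ee_rot: [[-1.0, 0.001, 0.0], [0.001, 1.0, -0.0], [-0.0, -0.0, -1.0]]
wrist_force: [-0.9, 0.7, 0.6]
gripper_width: 1.007
gripper_force: 0.0
```

```bash
python3 - <<'E'
from h import *
im=capture("scene");cv2.imwrite("pics/s1.png",im)
print(sense()["tcp_pos"])
for l in("round_bottle","tray"):
  for d in recognise(l,"scene"):
    p=np.array(calibration("scene")["cam_to_world"])@np.append(d["xyz"],1);print(l,d["confidence"],p)
E
```

```text
[ 0.62398561 -0.09032541  0.22070089]
round_bottle 0.75 [ 0.58589818 -0.299903    0.07851681  1.        ]
tray 0.81 [ 0.47700153 -0.30726076  0.00863402  1.        ]
```

View pics/s1.png

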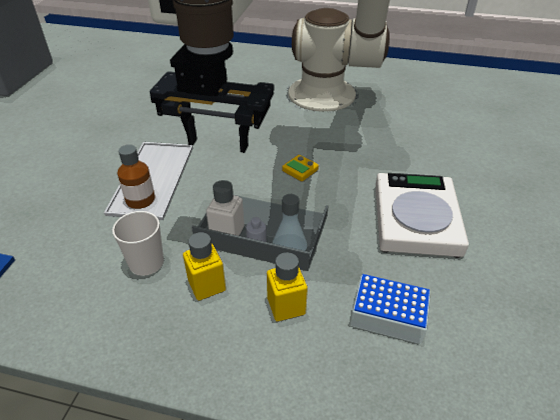

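The round bottle (cap 128,155) stands on the tray and the gripper is above the white bottle. Square bottle next.

>>> servo_tool([
  {"tx": 0, "ty": 0, "tz": 8, "ax": 0, "ay": 0, "az": 0, "claw": 87},
  {"tx": 0, "ty": 0, "tz": 25, "ax": 0, "ay": 0, "az": 0, "claw": 87},
  {"tx": 0, "ty": 0, "tz": 48, "ax": 0, "ay": 0, "az": 0, "claw": 87},
  {"tx": 0, "ty": 0, "tz": 72, "ax": 0, "ay": 0, "az": 0, "claw": 80},
  {"tx": 0, "ty": 0, "tz": 94, "ax": 0, "ay": 0, "az": 0, "claw": 74},
  {"tx": 0, "ty": 0, "tz": 110, "ax": 0, "ay": 0, "az": 0, "claw": 70},
  {"tx": 0, "ty": 0, "tz": 117, "ax": 0, "ay": 0, "az": 0, "claw": 65},
  {"tx": 0, "ty": 0, "tz": 120, "ax": 0, "ay": 0, "az": 0, "claw": 60},
  {"tx": 0, "ty": 0, "tz": 120, "ax": 0, "ay": 0, "az": 0, "claw": 54},
  {"tx": 0, "ty": 0, "tz": 120, "ax": 0, "ay": 0, "az": 0, "claw": 48},
  {"tx": 0, "ty": 0, "tz": 120, "ax": 0, "ay": 0, "az": 0, "claw": 44},
  {"tx": 0, "ty": 0, "tz": 120, "ax": 0, "ay": 0, "az": 0, "claw": 40},
])

```text
time_s: 11.28
tcp_pos: [0.6249, -0.089, 0.1018]
ee_rot: [[-1.0, -0.0, 0.002], [-0.0, 1.0, 0.0], [-0.002, 0.0, -1.0]]
wrist_force: [-0.2, 0.1, -0.1]
gripper_width: 0.51
gripper_force: 0.0
```

>>> servo_tool([
  {"tx": 0, "ty": 0, "tz": 0, "ax": 0, "ay": 0, "az": 0, "claw": 36},
  {"tx": 0, "ty": 0, "tz": 0, "ax": 0, "ay": 0, "az": 0, "claw": 30},
  {"tx": 0, "ty": 0, "tz": 0, "ax": 0, "ay": 0, "az": 0, "claw": 20},
  {"tx": 0, "ty": 0, "tz": 0, "ax": 0, "ay": 0, "az": 0, "claw": 20},
  {"tx": 0, "ty": 0, "tz": 0, "ax": 0, "ay": 0, "az": 0, "claw": 20},
])

```text
time_s: 11.7
tcp_pos: [0.6247, -0.0893, 0.1014]
ee_rot: [[-1.0, -0.0, 0.001], [-0.0, 1.0, -0.0], [-0.001, -0.0, -1.0]]
wrist_force: [0.1, -0.7, 4.4]
gripper_width: 0.432
gripper_force: 30.0
```

>>> servo_tool([
  {"tx": 0, "ty": 0, "tz": -5, "ax": 0, "ay": 0, "az": 0, "claw": 20},
  {"tx": 0, "ty": 0, "tz": -16, "ax": 0, "ay": 0, "az": 0, "claw": 20},
  {"tx": 0, "ty": 0, "tz": -34, "ax": 0, "ay": 0, "az": 0, "claw": 20},
  {"tx": 0, "ty": 0, "tz": -54, "ax": 0, "ay": 0, "az": 0, "claw": 20},
  {"tx": 0, "ty": 0, "tz": -75, "ax": 0, "ay": 0, "az": 0, "claw": 20},
  {"tx": 0, "ty": 0, "tz": -96, "ax": 0, "ay": 0, "az": 0, "claw": 20},
  {"tx": 0, "ty": 0, "tz": -116, "ax": 0, "ay": 0, "az": 0, "claw": 20},
  {"tx": 0, "ty": 0, "tz": -133, "ax": 0, "ay": 0, "az": 0, "claw": 20},
  {"tx": 0, "ty": 0, "tz": -145, "ax": 0, "ay": 0, "az": 0, "claw": 20},
  {"tx": 0, "ty": 0, "tz": -149, "ax": 0, "ay": 0, "az": 0, "claw": 20},
  {"tx": 0, "ty": 0, "tz": -150, "ax": 0, "ay": 0, "az": 0, "claw": 20},
])

```text
time_s: 12.62
tcp_pos: [0.6243, -0.0887, 0.2514]
ee_rot: [[-1.0, -0.0, 0.001], [-0.0, 1.0, 0.001], [-0.001, 0.001, -1.0]]
wrist_force: [0.3, -0.1, -2.9]
gripper_width: 0.43
gripper_force: 30.0
```

>>> servo_tool([
  {"tx": 3, "ty": -5, "tz": 0, "ax": 0, "ay": 0, "az": 0, "claw": 20},
  {"tx": 10, "ty": -18, "tz": 0, "ax": 0, "ay": 0, "az": 0, "claw": 20},
  {"tx": 22, "ty": -38, "tz": 0, "ax": 0, "ay": 0, "az": 0, "claw": 20},
  {"tx": 37, "ty": -64, "tz": 0, "ax": 0, "ay": 0, "az": 0, "claw": 20},
  {"tx": 53, "ty": -92, "tz": 0, "ax": 0, "ay": 0, "az": 0, "claw": 20},
  {"tx": 69, "ty": -120, "tz": 0, "ax": 0, "ay": 0, "az": 0, "claw": 20},
  {"tx": 85, "ty": -148, "tz": 0, "ax": 0, "ay": 0, "az": 0, "claw": 20},
  {"tx": 101, "ty": -176, "tz": 0, "ax": 0, "ay": 0, "az": 0, "claw": 20},
  {"tx": 115, "ty": -201, "tz": 0, "ax": 0, "ay": 0, "az": 0, "claw": 20},
  {"tx": 126, "ty": -219, "tz": 0, "ax": 0, "ay": 0, "az": 0, "claw": 20},
  {"tx": 131, "ty": -229, "tz": 0, "ax": 0, "ay": 0, "az": 0, "claw": 20},
  {"tx": 133, "ty": -232, "tz": 0, "ax": 0, "ay": 0, "az": 0, "claw": 20},
])

```text
time_s: 13.62
tcp_pos: [0.4893, -0.3228, 0.2496]
ee_rot: [[-1.0, 0.003, -0.002], [0.003, 1.0, 0.001], [0.002, 0.001, -1.0]]
wrist_force: [0.4, 1.8, -3.5]
gripper_width: 0.428
gripper_force: 30.0
```

>>> servo_tool([
  {"tx": 0, "ty": 0, "tz": 0, "ax": 0, "ay": 0, "az": 0, "claw": 20},
  {"tx": 0, "ty": 0, "tz": 8, "ax": 0, "ay": 0, "az": 0, "claw": 20},
  {"tx": 0, "ty": 0, "tz": 28, "ax": 0, "ay": 0, "az": 0, "claw": 20},
  {"tx": 0, "ty": 0, "tz": 50, "ax": 0, "ay": 0, "az": 0, "claw": 20},
  {"tx": 0, "ty": 0, "tz": 74, "ax": 0, "ay": 0, "az": 0, "claw": 20},
  {"tx": 0, "ty": 0, "tz": 96, "ax": 0, "ay": 0, "az": 0, "claw": 20},
  {"tx": 0, "ty": 0, "tz": 114, "ax": 0, "ay": 0, "az": 0, "claw": 20},
  {"tx": 0, "ty": 0, "tz": 128, "ax": 0, "ay": 0, "az": 0, "claw": 20},
  {"tx": 0, "ty": 0, "tz": 137, "ax": 0, "ay": 0, "az": 0, "claw": 20},
  {"tx": 0, "ty": 0, "tz": 142, "ax": 0, "ay": 0, "az": 0, "claw": 20},
  {"tx": 0, "ty": 0, "tz": 144, "ax": 0, "ay": 0, "az": 0, "claw": 20},
  {"tx": 0, "ty": 0, "tz": 144, "ax": 0, "ay": 0, "az": 0, "claw": 20},
])

```text
time_s: 14.62
tcp_pos: [0.4918, -0.3207, 0.1066]
ee_rot: [[-1.0, -0.001, 0.0], [-0.001, 1.0, -0.0], [-0.0, -0.0, -1.0]]
wrist_force: [0.4, -0.1, -3.1]
gripper_width: 0.431
gripper_force: 30.0
```

>>> servo_tool([
  {"tx": 0, "ty": 0, "tz": 2, "ax": 0, "ay": 0, "az": 0, "claw": 20},
  {"tx": 0, "ty": 0, "tz": 4, "ax": 0, "ay": 0, "az": 0, "claw": 20},
  {"tx": 0, "ty": 0, "tz": 6, "ax": 0, "ay": 0, "az": 0, "claw": 20},
  {"tx": 0, "ty": 0, "tz": 6.5, "ax": 0, "ay": 0, "az": 0, "claw": 20},
  {"tx": 0, "ty": 0, "tz": 6.5, "ax": 0, "ay": 0, "az": 0, "claw": 20},
  {"tx": 0, "ty": 0, "tz": 6.5, "ax": 0, "ay": 0, "az": 0, "claw": 38},
  {"tx": 0, "ty": 0, "tz": 6.5, "ax": 0, "ay": 0, "az": 0, "claw": 44},
  {"tx": 0, "ty": 0, "tz": 6.5, "ax": 0, "ay": 0, "az": 0, "claw": 52},
  {"tx": 0, "ty": 0, "tz": 6.5, "ax": 0, "ay": 0, "az": 0, "claw": 62},
  {"tx": 0, "ty": 0, "tz": 6.5, "ax": 0, "ay": 0, "az": 0, "claw": 72},
  {"tx": 0, "ty": 0, "tz": 6.5, "ax": 0, "ay": 0, "az": 0, "claw": 78},
  {"tx": 0, "ty": 0, "tz": 6.5, "ax": 0, "ay": 0, "az": 0, "claw": 78},
])

```text
time_s: 15.62
tcp_pos: [0.4912, -0.321, 0.0998]
ee_rot: [[-1.0, -0.0, -0.0], [-0.0, 1.0, 0.0], [0.0, 0.0, -1.0]]
wrist_force: [-0.1, 0.3, 0.2]
gripper_width: 0.799
gripper_force: 0.0
```

>>> servo_tool([
  {"tx": 0, "ty": 0, "tz": -8, "ax": 0, "ay": 0, "az": 0, "claw": 78},
  {"tx": 0, "ty": 0, "tz": -25, "ax": 0, "ay": 0, "az": 0, "claw": 80},
  {"tx": 0, "ty": 0, "tz": -50, "ax": 0, "ay": 0, "az": 0, "claw": 87},
  {"tx": 0, "ty": 0, "tz": -78, "ax": 0, "ay": 0, "az": 0, "claw": 87},
  {"tx": -6, "ty": 17, "tz": -98, "ax": 0, "ay": 0, "az": 0, "claw": 87},
  {"tx": -17, "ty": 45, "tz": -113, "ax": 0, "ay": 0, "az": 0, "claw": 87},
  {"tx": -29, "ty": 75, "tz": -123, "ax": 0, "ay": 0, "az": 0, "claw": 87},
  {"tx": -42, "ty": 107, "tz": -125, "ax": 0, "ay": 0, "az": 0, "claw": 87},
  {"tx": -55, "ty": 139, "tz": -125, "ax": 0, "ay": 0, "az": 0, "claw": 87},
  {"tx": -67, "ty": 171, "tz": -125, "ax": 0, "ay": 0, "az": 0, "claw": 87},
  {"tx": -80, "ty": 203, "tz": -125, "ax": 0, "ay": 0, "az": 0, "claw": 87},
  {"tx": -92, "ty": 235, "tz": -125, "ax": 0, "ay": 0, "az": 0, "claw": 87},
])

```text
time_s: 16.62
tcp_pos: [0.5837, -0.0844, 0.226]
ee_rot: [[-1.0, -0.0, 0.001], [-0.0, 1.0, 0.0], [-0.001, 0.0, -1.0]]
wrist_force: [0.9, -0.0, 0.4]
gripper_width: 1.001
gripper_force: 0.0
```

>>> servo_tool([
  {"tx": -12, "ty": 31, "tz": 0, "ax": 0, "ay": 0, "az": 0, "claw": 87},
  {"tx": -24, "ty": 62, "tz": 0, "ax": 0, "ay": 0, "az": 0, "claw": 87},
  {"tx": -36, "ty": 92, "tz": 0, "ax": 0, "ay": 0, "az": 0, "claw": 87},
  {"tx": -45, "ty": 115, "tz": 0, "ax": 0, "ay": 0, "az": 0, "claw": 87},
  {"tx": -50, "ty": 127, "tz": 0, "ax": 0, "ay": 0, "az": 0, "claw": 87},
  {"tx": -51, "ty": 130, "tz": 0, "ax": 0, "ay": 0, "az": 0, "claw": 87},
  {"tx": -51, "ty": 130, "tz": 0, "ax": 0, "ay": 0, "az": 0, "claw": 87},
  {"tx": -51, "ty": 130, "tz": 0, "ax": 0, "ay": 0, "az": 0, "claw": 87},
])

```text
time_s: 17.28
tcp_pos: [0.6338, 0.043, 0.2252]
ee_rot: [[-1.0, 0.0, -0.001], [0.0, 1.0, -0.0], [0.001, -0.0, -1.0]]
wrist_force: [1.0, -1.2, -0.7]
gripper_width: 1.0
gripper_force: 0.0
```

>>> servo_tool([
  {"tx": -1, "ty": 0, "tz": 8, "ax": 0, "ay": 0, "az": 0, "claw": 87},
  {"tx": -1, "ty": 1, "tz": 25, "ax": 0, "ay": 0, "az": 0, "claw": 87},
  {"tx": -1, "ty": 1, "tz": 48, "ax": 0, "ay": 0, "az": 0, "claw": 87},
  {"tx": -1, "ty": 1, "tz": 72, "ax": 0, "ay": 0, "az": 0, "claw": 80},
  {"tx": -1, "ty": 1, "tz": 94, "ax": 0, "ay": 0, "az": 0, "claw": 74},
  {"tx": -1, "ty": 1, "tz": 112, "ax": 0, "ay": 0, "az": 0, "claw": 68},
  {"tx": -1, "ty": 1, "tz": 119, "ax": 0, "ay": 0, "az": 0, "claw": 62},
  {"tx": -1, "ty": 1, "tz": 122, "ax": 0, "ay": 0, "az": 0, "claw": 56},
  {"tx": -1, "ty": 1, "tz": 122, "ax": 0, "ay": 0, "az": 0, "claw": 50},
  {"tx": -1, "ty": 1, "tz": 122, "ax": 0, "ay": 0, "az": 0, "claw": 44},
  {"tx": -1, "ty": 1, "tz": 122, "ax": 0, "ay": 0, "az": 0, "claw": 38},
  {"tx": -1, "ty": 1, "tz": 122, "ax": 0, "ay": 0, "az": 0, "claw": 34},
])

```text
time_s: 18.28
tcp_pos: [0.6359, 0.0451, 0.1044]
ee_rot: [[-1.0, -0.0, 0.002], [-0.0, 1.0, 0.001], [-0.002, 0.001, -1.0]]
wrist_force: [0.1, 0.7, 0.5]
gripper_width: 0.446
gripper_force: 0.0
```

>>> servo_tool([
  {"tx": 0, "ty": 0, "tz": 0, "ax": 0, "ay": 0, "az": 0, "claw": 30},
  {"tx": 0, "ty": 0, "tz": 0, "ax": 0, "ay": 0, "az": 0, "claw": 24},
  {"tx": 0, "ty": 0, "tz": 0, "ax": 0, "ay": 0, "az": 0, "claw": 18},
  {"tx": 0, "ty": 0, "tz": 0, "ax": 0, "ay": 0, "az": 0, "claw": 18},
  {"tx": 0, "ty": 0, "tz": 0, "ax": 0, "ay": 0, "az": 0, "claw": 18},
])

```text
time_s: 18.7
tcp_pos: [0.6356, 0.045, 0.1038]
ee_rot: [[-1.0, -0.0, 0.001], [-0.0, 1.0, -0.0], [-0.001, -0.0, -1.0]]
wrist_force: [-0.1, -0.5, 3.9]
gripper_width: 0.36
gripper_force: 30.0
```

>>> servo_tool([
  {"tx": 0, "ty": 0, "tz": -5, "ax": 0, "ay": 0, "az": 0, "claw": 18},
  {"tx": 0, "ty": 0, "tz": -16, "ax": 0, "ay": 0, "az": 0, "claw": 18},
  {"tx": 0, "ty": 0, "tz": -34, "ax": 0, "ay": 0, "az": 0, "claw": 18},
  {"tx": 0, "ty": 0, "tz": -54, "ax": 0, "ay": 0, "az": 0, "claw": 18},
  {"tx": 0, "ty": 0, "tz": -75, "ax": 0, "ay": 0, "az": 0, "claw": 18},
  {"tx": 0, "ty": 0, "tz": -96, "ax": 0, "ay": 0, "az": 0, "claw": 18},
  {"tx": 0, "ty": 0, "tz": -116, "ax": 0, "ay": 0, "az": 0, "claw": 18},
  {"tx": 0, "ty": 0, "tz": -133, "ax": 0, "ay": 0, "az": 0, "claw": 18},
  {"tx": 5, "ty": -8, "tz": -145, "ax": 0, "ay": 0, "az": 0, "claw": 18},
  {"tx": 15, "ty": -24, "tz": -149, "ax": 0, "ay": 0, "az": 0, "claw": 18},
  {"tx": 28, "ty": -46, "tz": -150, "ax": 0, "ay": 0, "az": 0, "claw": 18},
  {"tx": 44, "ty": -72, "tz": -150, "ax": 0, "ay": 0, "az": 0, "claw": 18},
])

```text
time_s: 19.7
tcp_pos: [0.5897, -0.028, 0.2524]
ee_rot: [[-1.0, -0.001, -0.002], [-0.001, 1.0, 0.0], [0.002, 0.0, -1.0]]
wrist_force: [0.6, -1.3, -1.8]
gripper_width: 0.361
gripper_force: 30.0
```

>>> servo_tool([
  {"tx": 17, "ty": -28, "tz": 0, "ax": 0, "ay": 0, "az": 0, "claw": 18},
  {"tx": 34, "ty": -57, "tz": 0, "ax": 0, "ay": 0, "az": 0, "claw": 18},
  {"tx": 51, "ty": -86, "tz": 0, "ax": 0, "ay": 0, "az": 0, "claw": 18},
  {"tx": 68, "ty": -115, "tz": 0, "ax": 0, "ay": 0, "az": 0, "claw": 18},
  {"tx": 85, "ty": -143, "tz": 0, "ax": 0, "ay": 0, "az": 0, "claw": 18},
  {"tx": 102, "ty": -172, "tz": 0, "ax": 0, "ay": 0, "az": 0, "claw": 18},
  {"tx": 119, "ty": -200, "tz": 0, "ax": 0, "ay": 0, "az": 0, "claw": 18},
  {"tx": 136, "ty": -228, "tz": 0, "ax": 0, "ay": 0, "az": 0, "claw": 18},
  {"tx": 152, "ty": -255, "tz": 0, "ax": 0, "ay": 0, "az": 0, "claw": 18},
  {"tx": 166, "ty": -278, "tz": 0, "ax": 0, "ay": 0, "az": 0, "claw": 18},
  {"tx": 176, "ty": -295, "tz": 0, "ax": 0, "ay": 0, "az": 0, "claw": 18},
  {"tx": 181, "ty": -304, "tz": 0, "ax": 0, "ay": 0, "az": 0, "claw": 18},
])

```text
time_s: 20.7
tcp_pos: [0.4067, -0.3326, 0.2522]
ee_rot: [[-1.0, 0.003, -0.003], [0.003, 1.0, 0.001], [0.003, 0.001, -1.0]]
wrist_force: [-0.1, 0.7, -2.5]
gripper_width: 0.359
gripper_force: 30.0
```

>>> servo_tool([
  {"tx": 0, "ty": 0, "tz": 0, "ax": 0, "ay": 0, "az": 0, "claw": 18},
  {"tx": 0, "ty": 0, "tz": 8, "ax": 0, "ay": 0, "az": 0, "claw": 18},
  {"tx": 0, "ty": 0, "tz": 28, "ax": 0, "ay": 0, "az": 0, "claw": 18},
  {"tx": 0, "ty": 0, "tz": 50, "ax": 0, "ay": 0, "az": 0, "claw": 18},
  {"tx": 0, "ty": 0, "tz": 74, "ax": 0, "ay": 0, "az": 0, "claw": 18},
  {"tx": 0, "ty": 0, "tz": 96, "ax": 0, "ay": 0, "az": 0, "claw": 18},
  {"tx": 0, "ty": 0, "tz": 114, "ax": 0, "ay": 0, "az": 0, "claw": 18},
  {"tx": 0, "ty": 0, "tz": 128, "ax": 0, "ay": 0, "az": 0, "claw": 18},
  {"tx": 0, "ty": 0, "tz": 137, "ax": 0, "ay": 0, "az": 0, "claw": 18},
  {"tx": 0, "ty": 0, "tz": 142, "ax": 0, "ay": 0, "az": 0, "claw": 18},
  {"tx": 0, "ty": 0, "tz": 144, "ax": 0, "ay": 0, "az": 0, "claw": 18},
  {"tx": 0, "ty": 0, "tz": 144, "ax": 0, "ay": 0, "az": 0, "claw": 18},
])

```text
time_s: 21.7
tcp_pos: [0.4106, -0.3308, 0.109]
ee_rot: [[-1.0, -0.001, 0.0], [-0.001, 1.0, -0.0], [-0.0, -0.0, -1.0]]
wrist_force: [-0.0, -0.2, -2.3]
gripper_width: 0.358
gripper_force: 30.0
```

>>> servo_tool([
  {"tx": 0, "ty": 0, "tz": 2, "ax": 0, "ay": 0, "az": 0, "claw": 18},
  {"tx": 0, "ty": 0, "tz": 4, "ax": 0, "ay": 0, "az": 0, "claw": 18},
  {"tx": 0, "ty": 0, "tz": 6, "ax": 0, "ay": 0, "az": 0, "claw": 18},
  {"tx": 0, "ty": 0, "tz": 6.5, "ax": 0, "ay": 0, "az": 0, "claw": 18},
  {"tx": 0, "ty": 0, "tz": 6.5, "ax": 0, "ay": 0, "az": 0, "claw": 18},
  {"tx": 0, "ty": 0, "tz": 6.5, "ax": 0, "ay": 0, "az": 0, "claw": 32},
  {"tx": 0, "ty": 0, "tz": 6.5, "ax": 0, "ay": 0, "az": 0, "claw": 38},
  {"tx": 0, "ty": 0, "tz": 6.5, "ax": 0, "ay": 0, "az": 0, "claw": 46},
  {"tx": 0, "ty": 0, "tz": 6.5, "ax": 0, "ay": 0, "az": 0, "claw": 56},
  {"tx": 0, "ty": 0, "tz": 6.5, "ax": 0, "ay": 0, "az": 0, "claw": 66},
  {"tx": 0, "ty": 0, "tz": 6.5, "ax": 0, "ay": 0, "az": 0, "claw": 75},
  {"tx": 0, "ty": 0, "tz": 6.5, "ax": 0, "ay": 0, "az": 0, "claw": 75},
])

```text
time_s: 22.7
tcp_pos: [0.4102, -0.331, 0.1023]
ee_rot: [[-1.0, -0.0, -0.0], [-0.0, 1.0, 0.0], [0.0, 0.0, -1.0]]
wrist_force: [-0.8, 0.6, 0.7]
gripper_width: 0.733
gripper_force: 0.0
```

>>> servo_tool([
  {"tx": 0, "ty": 0, "tz": -8, "ax": 0, "ay": 0, "az": 0, "claw": 75},
  {"tx": 0, "ty": 0, "tz": -25, "ax": 0, "ay": 0, "az": 0, "claw": 80},
  {"tx": 0, "ty": 0, "tz": -50, "ax": 0, "ay": 0, "az": 0, "claw": 87},
  {"tx": 0, "ty": 0, "tz": -78, "ax": 0, "ay": 0, "az": 0, "claw": 87},
  {"tx": -10, "ty": 13, "tz": -98, "ax": 0, "ay": 0, "az": 0, "claw": 87},
  {"tx": -28, "ty": 37, "tz": -113, "ax": 0, "ay": 0, "az": 0, "claw": 87},
  {"tx": -46, "ty": 61, "tz": -123, "ax": 0, "ay": 0, "az": 0, "claw": 87},
  {"tx": -65, "ty": 86, "tz": -125, "ax": 0, "ay": 0, "az": 0, "claw": 87},
  {"tx": -84, "ty": 112, "tz": -125, "ax": 0, "ay": 0, "az": 0, "claw": 87},
  {"tx": -103, "ty": 138, "tz": -125, "ax": 0, "ay": 0, "az": 0, "claw": 87},
  {"tx": -122, "ty": 163, "tz": -125, "ax": 0, "ay": 0, "az": 0, "claw": 87},
  {"tx": -141, "ty": 188, "tz": -125, "ax": 0, "ay": 0, "az": 0, "claw": 87},
])

```text
time_s: 23.7
tcp_pos: [0.552, -0.1416, 0.2284]
ee_rot: [[-1.0, -0.0, 0.001], [-0.0, 1.0, -0.0], [-0.001, -0.0, -1.0]]
wrist_force: [0.3, -0.1, 0.8]
gripper_width: 0.999
gripper_force: 0.0
```

>>> servo_tool([
  {"tx": -19, "ty": 25, "tz": 0, "ax": 0, "ay": 0, "az": 0, "claw": 87},
  {"tx": -38, "ty": 51, "tz": 0, "ax": 0, "ay": 0, "az": 0, "claw": 87},
  {"tx": -56, "ty": 75, "tz": 0, "ax": 0, "ay": 0, "az": 0, "claw": 87},
  {"tx": -72, "ty": 96, "tz": 0, "ax": 0, "ay": 0, "az": 0, "claw": 87},
  {"tx": -83, "ty": 111, "tz": 0, "ax": 0, "ay": 0, "az": 0, "claw": 87},
  {"tx": -89, "ty": 119, "tz": 0, "ax": 0, "ay": 0, "az": 0, "claw": 87},
  {"tx": -90, "ty": 120, "tz": 0, "ax": 0, "ay": 0, "az": 0, "claw": 87},
  {"tx": -90, "ty": 120, "tz": 0, "ax": 0, "ay": 0, "az": 0, "claw": 87},
  {"tx": -90, "ty": 120, "tz": 0, "ax": 0, "ay": 0, "az": 0, "claw": 87},
])

```text
time_s: 24.45
tcp_pos: [0.6406, -0.0238, 0.2278]
ee_rot: [[-1.0, 0.001, -0.0], [0.001, 1.0, -0.0], [0.0, -0.0, -1.0]]
wrist_force: [-1.0, -0.1, 0.4]
gripper_width: 1.002
gripper_force: 0.0
```

```bash
python3 - <<'E'
from h import *
im=capture("scene");cv2.imwrite("pics/s2.png",im)
print(sense()["tcp_pos"])
E
```

```text
[ 0.64058481 -0.02401706  0.22790348]
```

View pics/s2.png

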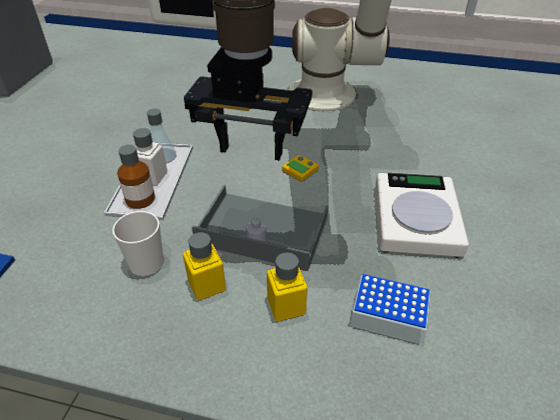

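All three vessels are upright on the tray (caps at 128,155; 143,138; 155,118). The weight is alone in the bay at (256,228), so I'll grip it now.

>>> servo_tool([
  {"tx": 0, "ty": 0, "tz": 8, "ax": 0, "ay": 0, "az": 0, "claw": 87},
  {"tx": 0, "ty": 0, "tz": 25, "ax": 0, "ay": 0, "az": 0, "claw": 87},
  {"tx": 0, "ty": 0, "tz": 48, "ax": 0, "ay": 0, "az": 0, "claw": 87},
  {"tx": 0, "ty": 0, "tz": 73, "ax": 0, "ay": 0, "az": 0, "claw": 87},
  {"tx": 0, "ty": 0, "tz": 98, "ax": 0, "ay": 0, "az": 0, "claw": 87},
  {"tx": 0, "ty": 0, "tz": 123, "ax": 0, "ay": 0, "az": 0, "claw": 87},
  {"tx": 0, "ty": 0, "tz": 148, "ax": 0, "ay": 0, "az": 0, "claw": 80},
  {"tx": 0, "ty": 0, "tz": 170, "ax": 0, "ay": 0, "az": 0, "claw": 75},
  {"tx": 0, "ty": 0, "tz": 188, "ax": 0, "ay": 0, "az": 0, "claw": 70},
  {"tx": 0, "ty": 0, "tz": 201, "ax": 0, "ay": 0, "az": 0, "claw": 65},
  {"tx": 0, "ty": 0, "tz": 208, "ax": 0, "ay": 0, "az": 0, "claw": 60},
  {"tx": 0, "ty": 0, "tz": 210, "ax": 0, "ay": 0, "az": 0, "claw": 54},
])

```text
time_s: 25.5
tcp_pos: [0.6399, -0.0238, 0.0159]
ee_rot: [[-1.0, 0.001, -0.003], [0.001, 1.0, -0.0], [0.003, -0.0, -1.0]]
wrist_force: [0.9, -0.4, 0.7]
gripper_width: 0.692
gripper_force: 0.0
```

>>> servo_tool([
  {"tx": 0, "ty": 0, "tz": 0, "ax": 0, "ay": 0, "az": 0, "claw": 50},
  {"tx": 0, "ty": 0, "tz": 0, "ax": 0, "ay": 0, "az": 0, "claw": 46},
  {"tx": 0, "ty": 0, "tz": 0, "ax": 0, "ay": 0, "az": 0, "claw": 42},
  {"tx": 0, "ty": 0, "tz": 0, "ax": 0, "ay": 0, "az": 0, "claw": 38},
  {"tx": 0, "ty": 0, "tz": 0, "ax": 0, "ay": 0, "az": 0, "claw": 32},
  {"tx": 0, "ty": 0, "tz": 0, "ax": 0, "ay": 0, "az": 0, "claw": 25},
  {"tx": 0, "ty": 0, "tz": 0, "ax": 0, "ay": 0, "az": 0, "claw": 25},
  {"tx": 0, "ty": 0, "tz": 0, "ax": 0, "ay": 0, "az": 0, "claw": 25},
])

```text
time_s: 26.17
tcp_pos: [0.6419, -0.0226, 0.0186]
ee_rot: [[-1.0, -0.001, 0.002], [-0.001, 1.0, 0.0], [-0.002, 0.0, -1.0]]
wrist_force: [-0.5, 2.7, 5.1]
gripper_width: 0.448
gripper_force: 30.0
```

>>> servo_tool([
  {"tx": 0, "ty": 0, "tz": -5, "ax": 0, "ay": 0, "az": 0, "claw": 25},
  {"tx": 0, "ty": 0, "tz": -16, "ax": 0, "ay": 0, "az": 0, "claw": 25},
  {"tx": 0, "ty": 0, "tz": -32, "ax": 0, "ay": 0, "az": 0, "claw": 25},
  {"tx": 0, "ty": 0, "tz": -52, "ax": 0, "ay": 0, "az": 0, "claw": 25},
  {"tx": 0, "ty": 0, "tz": -72, "ax": 0, "ay": 0, "az": 0, "claw": 25},
  {"tx": 2, "ty": 5, "tz": -90, "ax": 0, "ay": 0, "az": 0, "claw": 25},
  {"tx": 6, "ty": 16, "tz": -104, "ax": 0, "ay": 0, "az": 0, "claw": 25},
  {"tx": 14, "ty": 36, "tz": -112, "ax": 0, "ay": 0, "az": 0, "claw": 25},
  {"tx": 23, "ty": 60, "tz": -115, "ax": 0, "ay": 0, "az": 0, "claw": 25},
  {"tx": 33, "ty": 85, "tz": -115, "ax": 0, "ay": 0, "az": 0, "claw": 25},
  {"tx": 43, "ty": 111, "tz": -115, "ax": 0, "ay": 0, "az": 0, "claw": 25},
  {"tx": 53, "ty": 137, "tz": -115, "ax": 0, "ay": 0, "az": 0, "claw": 25},
])

```text
time_s: 27.17
tcp_pos: [0.5863, 0.1151, 0.132]
ee_rot: [[-1.0, 0.0, -0.002], [0.0, 1.0, -0.0], [0.002, -0.0, -1.0]]
wrist_force: [0.0, 0.6, -4.9]
gripper_width: 0.452
gripper_force: 30.0
```

>>> servo_tool([
  {"tx": 10, "ty": 26, "tz": 0, "ax": 0, "ay": 0, "az": 0, "claw": 25},
  {"tx": 20, "ty": 52, "tz": 0, "ax": 0, "ay": 0, "az": 0, "claw": 25},
  {"tx": 30, "ty": 78, "tz": 0, "ax": 0, "ay": 0, "az": 0, "claw": 25},
  {"tx": 40, "ty": 104, "tz": 0, "ax": 0, "ay": 0, "az": 0, "claw": 25},
  {"tx": 50, "ty": 129, "tz": 0, "ax": 0, "ay": 0, "az": 0, "claw": 25},
  {"tx": 59, "ty": 152, "tz": 0, "ax": 0, "ay": 0, "az": 0, "claw": 25},
  {"tx": 65, "ty": 168, "tz": 0, "ax": 0, "ay": 0, "az": 0, "claw": 25},
  {"tx": 68, "ty": 176, "tz": 0, "ax": 0, "ay": 0, "az": 0, "claw": 25},
  {"tx": 69, "ty": 178, "tz": 0, "ax": 0, "ay": 0, "az": 0, "claw": 25},
  {"tx": 69, "ty": 178, "tz": 0, "ax": 0, "ay": 0, "az": 0, "claw": 25},
  {"tx": 69, "ty": 178, "tz": 0, "ax": 0, "ay": 0, "az": 0, "claw": 25},
])

```text
time_s: 28.08
tcp_pos: [0.5189, 0.2911, 0.1323]
ee_rot: [[-1.0, 0.0, -0.001], [0.0, 1.0, -0.001], [0.001, -0.001, -1.0]]
wrist_force: [-0.2, -0.2, -5.3]
gripper_width: 0.449
gripper_force: 30.0
```

```bash
python3 - <<'E'
from h import *
im=capture("scene")
print(sense()["tcp_pos"])
a=im[150:270,355:485]
p=w2pix("scene",[.519,.292,.055]);print(p,((p-[355,150])*5).round())
cv2.imwrite("pics/s3.png",cv2.resize(a,None,fx=5,fy=5,interpolation=cv2.INTER_CUBIC))
E
```

```text
[0.51918652 0.29089025 0.13234503]
[420.69722068 209.43174097] [328. 297.]
```

View pics/s3.png

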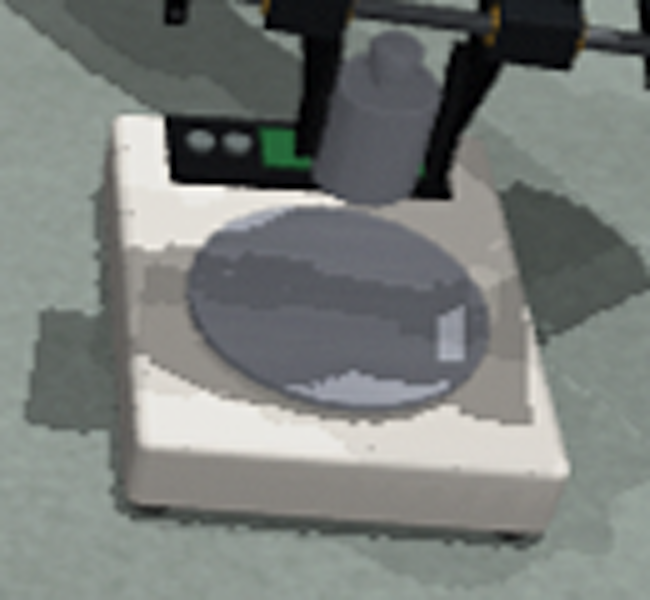

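The pan's centre in the crop is about (338,308), against (328,297) from the top-camera estimate. I'll shift 2 mm in both x and y, then lower.

>>> servo_tool([
  {"tx": -2, "ty": 2, "tz": 4, "ax": 0, "ay": 0, "az": 0, "claw": 25},
  {"tx": -2, "ty": 2, "tz": 12, "ax": 0, "ay": 0, "az": 0, "claw": 25},
  {"tx": -2, "ty": 2, "tz": 22, "ax": 0, "ay": 0, "az": 0, "claw": 25},
  {"tx": -2, "ty": 2, "tz": 32, "ax": 0, "ay": 0, "az": 0, "claw": 25},
  {"tx": -2, "ty": 2, "tz": 41, "ax": 0, "ay": 0, "az": 0, "claw": 25},
  {"tx": -2, "ty": 2, "tz": 48, "ax": 0, "ay": 0, "az": 0, "claw": 25},
  {"tx": -2, "ty": 2, "tz": 53, "ax": 0, "ay": 0, "az": 0, "claw": 25},
  {"tx": -2, "ty": 2, "tz": 56, "ax": 0, "ay": 0, "az": 0, "claw": 25},
  {"tx": -2, "ty": 2, "tz": 57, "ax": 0, "ay": 0, "az": 0, "claw": 25},
  {"tx": -2, "ty": 2, "tz": 57, "ax": 0, "ay": 0, "az": 0, "claw": 25},
  {"tx": -2, "ty": 2, "tz": 57, "ax": 0, "ay": 0, "az": 0, "claw": 25},
])

```text
time_s: 29.05
tcp_pos: [0.5215, 0.2943, 0.076]
ee_rot: [[-1.0, -0.0, 0.001], [-0.0, 1.0, 0.001], [-0.001, 0.001, -1.0]]
wrist_force: [-0.1, 0.0, -4.9]
gripper_width: 0.45
gripper_force: 30.0
```

>>> servo_tool([
  {"tx": 0, "ty": 0, "tz": 0.7, "ax": 0, "ay": 0, "az": 0, "claw": 25},
  {"tx": 0, "ty": 0, "tz": 1.4, "ax": 0, "ay": 0, "az": 0, "claw": 25},
  {"tx": 0, "ty": 0, "tz": 2.1, "ax": 0, "ay": 0, "az": 0, "claw": 25},
  {"tx": 0, "ty": 0, "tz": 2.8, "ax": 0, "ay": 0, "az": 0, "claw": 25},
  {"tx": 0, "ty": 0, "tz": 3.4, "ax": 0, "ay": 0, "az": 0, "claw": 25},
  {"tx": 0, "ty": 0, "tz": 4, "ax": 0, "ay": 0, "az": 0, "claw": 25},
  {"tx": 0, "ty": 0, "tz": 4.5, "ax": 0, "ay": 0, "az": 0, "claw": 25},
  {"tx": 0, "ty": 0, "tz": 5, "ax": 0, "ay": 0, "az": 0, "claw": 25},
  {"tx": 0, "ty": 0, "tz": 5, "ax": 0, "ay": 0, "az": 0, "claw": 25},
])

```text
time_s: 29.8
tcp_pos: [0.5211, 0.2939, 0.0704]
ee_rot: [[-1.0, -0.0, -0.0], [-0.0, 1.0, -0.0], [0.0, -0.0, -1.0]]
wrist_force: [0.3, 0.4, -4.7]
gripper_width: 0.453
gripper_force: 30.0
```

>>> servo_tool([
  {"tx": 0, "ty": 0, "tz": 0.4, "ax": 0, "ay": 0, "az": 0, "claw": 25},
  {"tx": 0, "ty": 0, "tz": 0.8, "ax": 0, "ay": 0, "az": 0, "claw": 25},
  {"tx": 0, "ty": 0, "tz": 0.8, "ax": 0, "ay": 0, "az": 0, "claw": 25},
  {"tx": 0, "ty": 0, "tz": 0.8, "ax": 0, "ay": 0, "az": 0, "claw": 25},
])

```text
time_s: 30.13
tcp_pos: [0.5211, 0.294, 0.0697]
ee_rot: [[-1.0, -0.0, -0.0], [-0.0, 1.0, -0.0], [0.0, -0.0, -1.0]]
wrist_force: [-0.4, 0.0, -5.0]
gripper_width: 0.454
gripper_force: 30.0
```

>>> servo_tool([
  {"tx": 0, "ty": 0, "tz": 0.4, "ax": 0, "ay": 0, "az": 0, "claw": 25},
  {"tx": 0, "ty": 0, "tz": 0.8, "ax": 0, "ay": 0, "az": 0, "claw": 25},
  {"tx": 0, "ty": 0, "tz": 1.2, "ax": 0, "ay": 0, "az": 0, "claw": 25},
  {"tx": 0, "ty": 0, "tz": 1.2, "ax": 0, "ay": 0, "az": 0, "claw": 25},
  {"tx": 0, "ty": 0, "tz": 1.2, "ax": 0, "ay": 0, "az": 0, "claw": 25},
])

```text
time_s: 30.55
tcp_pos: [0.5212, 0.294, 0.0696]
ee_rot: [[-1.0, -0.001, 0.0], [-0.001, 1.0, 0.0], [-0.0, 0.0, -1.0]]
wrist_force: [-2.9, -1.1, 6.2]
gripper_width: 0.449
gripper_force: 30.0
```

It is in contact with the pan (force changed from -5 to +6 N). Releasing.

>>> servo_tool([
  {"tx": 0, "ty": 0, "tz": -0.5, "ax": 0, "ay": 0, "az": 0, "claw": 39},
  {"tx": 0, "ty": 0, "tz": -0.5, "ax": 0, "ay": 0, "az": 0, "claw": 42},
  {"tx": 0, "ty": 0, "tz": -0.5, "ax": 0, "ay": 0, "az": 0, "claw": 48},
  {"tx": 0, "ty": 0, "tz": -0.5, "ax": 0, "ay": 0, "az": 0, "claw": 58},
  {"tx": 0, "ty": 0, "tz": -0.5, "ax": 0, "ay": 0, "az": 0, "claw": 68},
  {"tx": 0, "ty": 0, "tz": -0.5, "ax": 0, "ay": 0, "az": 0, "claw": 78},
  {"tx": 0, "ty": 0, "tz": -0.5, "ax": 0, "ay": 0, "az": 0, "claw": 84},
  {"tx": 0, "ty": 0, "tz": -0.5, "ax": 0, "ay": 0, "az": 0, "claw": 84},
])

```text
time_s: 31.22
tcp_pos: [0.5213, 0.2941, 0.069]
ee_rot: [[-1.0, -0.0, 0.0], [-0.0, 1.0, 0.0], [-0.0, 0.0, -1.0]]
wrist_force: [1.0, 0.5, 0.6]
gripper_width: 0.846
gripper_force: 0.0
```

>>> servo_tool([
  {"tx": 0, "ty": 0, "tz": -5, "ax": 0, "ay": 0, "az": 0, "claw": 84},
  {"tx": 0, "ty": 0, "tz": -18, "ax": 0, "ay": 0, "az": 0, "claw": 84},
  {"tx": 0, "ty": 0, "tz": -38, "ax": 0, "ay": 0, "az": 0, "claw": 84},
  {"tx": 0, "ty": 0, "tz": -62, "ax": 0, "ay": 0, "az": 0, "claw": 84},
  {"tx": 0, "ty": 0, "tz": -88, "ax": 0, "ay": 0, "az": 0, "claw": 84},
  {"tx": 0, "ty": 0, "tz": -114, "ax": 0, "ay": 0, "az": 0, "claw": 84},
  {"tx": 0, "ty": 0, "tz": -136, "ax": 0, "ay": 0, "az": 0, "claw": 84},
  {"tx": 1, "ty": -8, "tz": -148, "ax": 0, "ay": 0, "az": 0, "claw": 84},
  {"tx": 4, "ty": -26, "tz": -154, "ax": 0, "ay": 0, "az": 0, "claw": 84},
  {"tx": 9, "ty": -52, "tz": -156, "ax": 0, "ay": 0, "az": 0, "claw": 84},
  {"tx": 15, "ty": -84, "tz": -156, "ax": 0, "ay": 0, "az": 0, "claw": 84},
  {"tx": 21, "ty": -118, "tz": -156, "ax": 0, "ay": 0, "az": 0, "claw": 84},
])

```text
time_s: 32.22
tcp_pos: [0.4985, 0.1736, 0.2238]
ee_rot: [[-1.0, -0.001, -0.002], [-0.001, 1.0, -0.001], [0.002, -0.001, -1.0]]
wrist_force: [1.3, -0.6, -0.5]
gripper_width: 0.965
gripper_force: 0.0
```

```bash
python3 - <<'E'
from h import *
a=capture("top");b=capture("scene")
print(sense()["tcp_pos"])
A=cv2.resize(a[200:280,130:215],None,fx=4.7,fy=4.7,interpolation=cv2.INTER_CUBIC)
B=cv2.resize(b[165:245,370:455],None,fx=4.7,fy=4.7,interpolation=cv2.INTER_CUBIC)
C=cv2.resize(a[180:310,370:460],(400,578)); print(A.shape)
cv2.imwrite("pics/s4.png",np.hstack([A,B])); 
for z,p in((.055,[.521,.294,.055]),(.119,[.521,.294,.119])): print((w2pix("top",p)-[130,200])*4.7,(w2pix("scene",p)-[370,165])*4.7)
E
```

```text
[0.49743714 0.17063289 0.22413406]
(376, 400, 3)
[186.17119387 182.07609778] [242.92170933 212.62366769]
[146.81057351 175.1657048 ] [275.0215158   98.02127637]
```

View pics/s4.png

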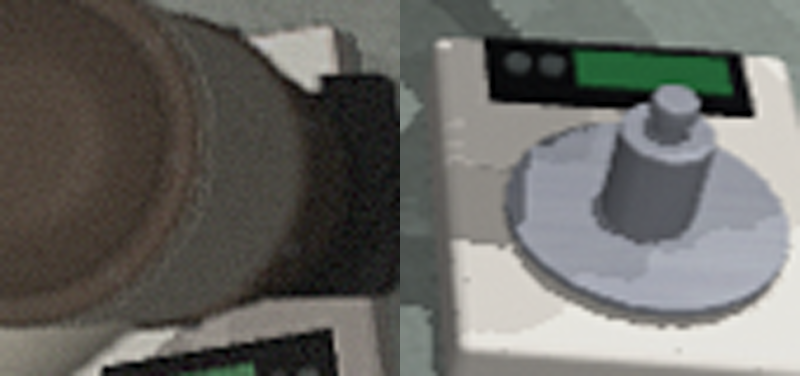

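The weight stands near the middle of the pan: its base is at about (648,211) and the pan's centre is at (647,215). Now I'll return the flask.

>>> servo_tool([
  {"tx": 5, "ty": -28, "tz": 0, "ax": 0, "ay": 0, "az": 0, "claw": 84},
  {"tx": 10, "ty": -58, "tz": 0, "ax": 0, "ay": 0, "az": 0, "claw": 84},
  {"tx": 16, "ty": -90, "tz": 0, "ax": 0, "ay": 0, "az": 0, "claw": 84},
  {"tx": 21, "ty": -122, "tz": 0, "ax": 0, "ay": 0, "az": 0, "claw": 84},
  {"tx": 27, "ty": -154, "tz": 0, "ax": 0, "ay": 0, "az": 0, "claw": 84},
  {"tx": 33, "ty": -186, "tz": 0, "ax": 0, "ay": 0, "az": 0, "claw": 84},
  {"tx": 38, "ty": -218, "tz": 0, "ax": 0, "ay": 0, "az": 0, "claw": 84},
  {"tx": 44, "ty": -250, "tz": 0, "ax": 0, "ay": 0, "az": 0, "claw": 84},
  {"tx": 50, "ty": -282, "tz": 0, "ax": 0, "ay": 0, "az": 0, "claw": 84},
  {"tx": 55, "ty": -314, "tz": 0, "ax": 0, "ay": 0, "az": 0, "claw": 84},
  {"tx": 61, "ty": -346, "tz": 0, "ax": 0, "ay": 0, "az": 0, "claw": 84},
  {"tx": 66, "ty": -376, "tz": 0, "ax": 0, "ay": 0, "az": 0, "claw": 84},
])

```text
time_s: 33.32
tcp_pos: [0.4321, -0.2018, 0.2241]
ee_rot: [[-1.0, 0.001, -0.002], [0.001, 1.0, 0.001], [0.002, 0.001, -1.0]]
wrist_force: [1.5, -0.3, 0.6]
gripper_width: 0.963
gripper_force: 0.0
```

>>> servo_tool([
  {"tx": 5, "ty": -28, "tz": 0, "ax": 0, "ay": 0, "az": 0, "claw": 84},
  {"tx": 10, "ty": -56, "tz": 0, "ax": 0, "ay": 0, "az": 0, "claw": 84},
  {"tx": 14, "ty": -82, "tz": 0, "ax": 0, "ay": 0, "az": 0, "claw": 84},
  {"tx": 18, "ty": -104, "tz": 0, "ax": 0, "ay": 0, "az": 0, "claw": 84},
  {"tx": 21, "ty": -120, "tz": 0, "ax": 0, "ay": 0, "az": 0, "claw": 84},
  {"tx": 23, "ty": -129, "tz": 0, "ax": 0, "ay": 0, "az": 0, "claw": 84},
  {"tx": 24, "ty": -131, "tz": 0, "ax": 0, "ay": 0, "az": 0, "claw": 84},
  {"tx": 24, "ty": -131, "tz": 0, "ax": 0, "ay": 0, "az": 0, "claw": 84},
  {"tx": 24, "ty": -131, "tz": 0, "ax": 0, "ay": 0, "az": 0, "claw": 84},
])

```text
time_s: 34.07
tcp_pos: [0.4099, -0.3304, 0.2247]
ee_rot: [[-1.0, -0.0, -0.001], [-0.0, 1.0, 0.001], [0.001, 0.001, -1.0]]
wrist_force: [-0.1, 0.6, -0.0]
gripper_width: 0.965
gripper_force: 0.0
```

>>> servo_tool([
  {"tx": 0, "ty": 0, "tz": 8, "ax": 0, "ay": 0, "az": 0, "claw": 84},
  {"tx": 0, "ty": 0, "tz": 25, "ax": 0, "ay": 0, "az": 0, "claw": 84},
  {"tx": 0, "ty": 0, "tz": 48, "ax": 0, "ay": 0, "az": 0, "claw": 84},
  {"tx": 0, "ty": 0, "tz": 72, "ax": 0, "ay": 0, "az": 0, "claw": 80},
  {"tx": 0, "ty": 0, "tz": 94, "ax": 0, "ay": 0, "az": 0, "claw": 74},
  {"tx": 0, "ty": 0, "tz": 111, "ax": 0, "ay": 0, "az": 0, "claw": 68},
  {"tx": 0, "ty": 0, "tz": 119, "ax": 0, "ay": 0, "az": 0, "claw": 62},
  {"tx": 0, "ty": 0, "tz": 122, "ax": 0, "ay": 0, "az": 0, "claw": 56},
  {"tx": 0, "ty": 0, "tz": 122, "ax": 0, "ay": 0, "az": 0, "claw": 50},
  {"tx": 0, "ty": 0, "tz": 122, "ax": 0, "ay": 0, "az": 0, "claw": 44},
  {"tx": 0, "ty": 0, "tz": 122, "ax": 0, "ay": 0, "az": 0, "claw": 38},
  {"tx": 0, "ty": 0, "tz": 122, "ax": 0, "ay": 0, "az": 0, "claw": 34},
])

```text
time_s: 35.07
tcp_pos: [0.411, -0.3313, 0.1041]
ee_rot: [[-1.0, -0.0, 0.002], [-0.0, 1.0, -0.001], [-0.002, -0.001, -1.0]]
wrist_force: [-0.4, 0.4, -0.0]
gripper_width: 0.452
gripper_force: 0.0
```

>>> servo_tool([
  {"tx": 0, "ty": 0, "tz": 0, "ax": 0, "ay": 0, "az": 0, "claw": 30},
  {"tx": 0, "ty": 0, "tz": 0, "ax": 0, "ay": 0, "az": 0, "claw": 24},
  {"tx": 0, "ty": 0, "tz": 0, "ax": 0, "ay": 0, "az": 0, "claw": 18},
  {"tx": 0, "ty": 0, "tz": 0, "ax": 0, "ay": 0, "az": 0, "claw": 18},
  {"tx": 0, "ty": 0, "tz": 0, "ax": 0, "ay": 0, "az": 0, "claw": 18},
])

```text
time_s: 35.48
tcp_pos: [0.4106, -0.3314, 0.1037]
ee_rot: [[-1.0, -0.0, 0.001], [-0.0, 1.0, -0.001], [-0.001, -0.001, -1.0]]
wrist_force: [-0.1, -0.7, 4.1]
gripper_width: 0.355
gripper_force: 30.0
```

>>> servo_tool([
  {"tx": 0, "ty": 0, "tz": -5, "ax": 0, "ay": 0, "az": 0, "claw": 18},
  {"tx": 0, "ty": 0, "tz": -16, "ax": 0, "ay": 0, "az": 0, "claw": 18},
  {"tx": 0, "ty": 0, "tz": -34, "ax": 0, "ay": 0, "az": 0, "claw": 18},
  {"tx": 0, "ty": 0, "tz": -54, "ax": 0, "ay": 0, "az": 0, "claw": 18},
  {"tx": 0, "ty": 0, "tz": -75, "ax": 0, "ay": 0, "az": 0, "claw": 18},
  {"tx": 0, "ty": 0, "tz": -96, "ax": 0, "ay": 0, "az": 0, "claw": 18},
  {"tx": 0, "ty": 0, "tz": -116, "ax": 0, "ay": 0, "az": 0, "claw": 18},
  {"tx": 0, "ty": 0, "tz": -133, "ax": 0, "ay": 0, "az": 0, "claw": 18},
  {"tx": -3, "ty": 8, "tz": -145, "ax": 0, "ay": 0, "az": 0, "claw": 18},
  {"tx": -10, "ty": 24, "tz": -149, "ax": 0, "ay": 0, "az": 0, "claw": 18},
  {"tx": -22, "ty": 46, "tz": -150, "ax": 0, "ay": 0, "az": 0, "claw": 18},
  {"tx": -38, "ty": 72, "tz": -150, "ax": 0, "ay": 0, "az": 0, "claw": 18},
])

```text
time_s: 36.48
tcp_pos: [0.4475, -0.2585, 0.2529]
ee_rot: [[-1.0, 0.002, -0.001], [0.002, 1.0, 0.001], [0.001, 0.001, -1.0]]
wrist_force: [0.2, 0.3, -1.3]
gripper_width: 0.354
gripper_force: 30.0
```

>>> servo_tool([
  {"tx": -17, "ty": 28, "tz": 0, "ax": 0, "ay": 0, "az": 0, "claw": 18},
  {"tx": -35, "ty": 57, "tz": 0, "ax": 0, "ay": 0, "az": 0, "claw": 18},
  {"tx": -53, "ty": 86, "tz": 0, "ax": 0, "ay": 0, "az": 0, "claw": 18},
  {"tx": -71, "ty": 115, "tz": 0, "ax": 0, "ay": 0, "az": 0, "claw": 18},
  {"tx": -89, "ty": 144, "tz": 0, "ax": 0, "ay": 0, "az": 0, "claw": 18},
  {"tx": -107, "ty": 173, "tz": 0, "ax": 0, "ay": 0, "az": 0, "claw": 18},
  {"tx": -125, "ty": 202, "tz": 0, "ax": 0, "ay": 0, "az": 0, "claw": 18},
  {"tx": -142, "ty": 231, "tz": 0, "ax": 0, "ay": 0, "az": 0, "claw": 18},
  {"tx": -159, "ty": 258, "tz": 0, "ax": 0, "ay": 0, "az": 0, "claw": 18},
  {"tx": -173, "ty": 281, "tz": 0, "ax": 0, "ay": 0, "az": 0, "claw": 18},
  {"tx": -182, "ty": 296, "tz": 0, "ax": 0, "ay": 0, "az": 0, "claw": 18},
  {"tx": -187, "ty": 304, "tz": 0, "ax": 0, "ay": 0, "az": 0, "claw": 18},
])

```text
time_s: 37.48
tcp_pos: [0.6354, 0.0473, 0.2513]
ee_rot: [[-1.0, -0.002, -0.003], [-0.002, 1.0, 0.0], [0.003, 0.0, -1.0]]
wrist_force: [-0.2, 0.7, -1.8]
gripper_width: 0.362
gripper_force: 30.0
```

>>> servo_tool([
  {"tx": 0, "ty": 0, "tz": 0, "ax": 0, "ay": 0, "az": 0, "claw": 18},
  {"tx": 0, "ty": 0, "tz": 8, "ax": 0, "ay": 0, "az": 0, "claw": 18},
  {"tx": 0, "ty": 0, "tz": 28, "ax": 0, "ay": 0, "az": 0, "claw": 18},
  {"tx": 0, "ty": 0, "tz": 50, "ax": 0, "ay": 0, "az": 0, "claw": 18},
  {"tx": 0, "ty": 0, "tz": 74, "ax": 0, "ay": 0, "az": 0, "claw": 18},
  {"tx": 0, "ty": 0, "tz": 96, "ax": 0, "ay": 0, "az": 0, "claw": 18},
  {"tx": 0, "ty": 0, "tz": 114, "ax": 0, "ay": 0, "az": 0, "claw": 18},
  {"tx": 0, "ty": 0, "tz": 128, "ax": 0, "ay": 0, "az": 0, "claw": 18},
  {"tx": 0, "ty": 0, "tz": 137, "ax": 0, "ay": 0, "az": 0, "claw": 18},
  {"tx": 0, "ty": 0, "tz": 142, "ax": 0, "ay": 0, "az": 0, "claw": 18},
  {"tx": 0, "ty": 0, "tz": 144, "ax": 0, "ay": 0, "az": 0, "claw": 18},
  {"tx": 0, "ty": 0, "tz": 144, "ax": 0, "ay": 0, "az": 0, "claw": 18},
])

```text
time_s: 38.48
tcp_pos: [0.6352, 0.0445, 0.1093]
ee_rot: [[-1.0, 0.0, 0.0], [0.0, 1.0, -0.0], [-0.0, -0.0, -1.0]]
wrist_force: [-0.3, -0.2, -1.6]
gripper_width: 0.356
gripper_force: 30.0
```

>>> servo_tool([
  {"tx": 0, "ty": 0, "tz": 2, "ax": 0, "ay": 0, "az": 0, "claw": 18},
  {"tx": 0, "ty": 0, "tz": 4, "ax": 0, "ay": 0, "az": 0, "claw": 18},
  {"tx": 0, "ty": 0, "tz": 6, "ax": 0, "ay": 0, "az": 0, "claw": 18},
  {"tx": 0, "ty": 0, "tz": 6.5, "ax": 0, "ay": 0, "az": 0, "claw": 18},
  {"tx": 0, "ty": 0, "tz": 6.5, "ax": 0, "ay": 0, "az": 0, "claw": 18},
  {"tx": 0, "ty": 0, "tz": 6.5, "ax": 0, "ay": 0, "az": 0, "claw": 32},
  {"tx": 0, "ty": 0, "tz": 6.5, "ax": 0, "ay": 0, "az": 0, "claw": 38},
  {"tx": 0, "ty": 0, "tz": 6.5, "ax": 0, "ay": 0, "az": 0, "claw": 46},
  {"tx": 0, "ty": 0, "tz": 6.5, "ax": 0, "ay": 0, "az": 0, "claw": 56},
  {"tx": 0, "ty": 0, "tz": 6.5, "ax": 0, "ay": 0, "az": 0, "claw": 66},
  {"tx": 0, "ty": 0, "tz": 6.5, "ax": 0, "ay": 0, "az": 0, "claw": 75},
  {"tx": 0, "ty": 0, "tz": 6.5, "ax": 0, "ay": 0, "az": 0, "claw": 75},
])

```text
time_s: 39.48
tcp_pos: [0.6352, 0.045, 0.1023]
ee_rot: [[-1.0, -0.0, -0.0], [-0.0, 1.0, -0.0], [0.0, -0.0, -1.0]]
wrist_force: [0.2, -0.8, -0.7]
gripper_width: 0.729
gripper_force: 0.0
```

>>> servo_tool([
  {"tx": 0, "ty": 0, "tz": -8, "ax": 0, "ay": 0, "az": 0, "claw": 75},
  {"tx": 0, "ty": 0, "tz": -25, "ax": 0, "ay": 0, "az": 0, "claw": 80},
  {"tx": 0, "ty": 0, "tz": -50, "ax": 0, "ay": 0, "az": 0, "claw": 84},
  {"tx": 0, "ty": 0, "tz": -78, "ax": 0, "ay": 0, "az": 0, "claw": 84},
  {"tx": 6, "ty": -17, "tz": -98, "ax": 0, "ay": 0, "az": 0, "claw": 84},
  {"tx": 17, "ty": -45, "tz": -113, "ax": 0, "ay": 0, "az": 0, "claw": 84},
  {"tx": 29, "ty": -75, "tz": -123, "ax": 0, "ay": 0, "az": 0, "claw": 84},
  {"tx": 42, "ty": -107, "tz": -125, "ax": 0, "ay": 0, "az": 0, "claw": 84},
  {"tx": 55, "ty": -139, "tz": -125, "ax": 0, "ay": 0, "az": 0, "claw": 84},
  {"tx": 67, "ty": -171, "tz": -125, "ax": 0, "ay": 0, "az": 0, "claw": 84},
  {"tx": 80, "ty": -203, "tz": -125, "ax": 0, "ay": 0, "az": 0, "claw": 84},
  {"tx": 92, "ty": -235, "tz": -125, "ax": 0, "ay": 0, "az": 0, "claw": 84},
])

```text
time_s: 40.48
tcp_pos: [0.5424, -0.1914, 0.2286]
ee_rot: [[-1.0, -0.001, 0.001], [-0.001, 1.0, -0.0], [-0.001, -0.0, -1.0]]
wrist_force: [0.4, -0.4, -0.1]
gripper_width: 0.969
gripper_force: 0.0
```

>>> servo_tool([
  {"tx": 12, "ty": -31, "tz": 0, "ax": 0, "ay": 0, "az": 0, "claw": 84},
  {"tx": 24, "ty": -62, "tz": 0, "ax": 0, "ay": 0, "az": 0, "claw": 84},
  {"tx": 36, "ty": -92, "tz": 0, "ax": 0, "ay": 0, "az": 0, "claw": 84},
  {"tx": 46, "ty": -115, "tz": 0, "ax": 0, "ay": 0, "az": 0, "claw": 84},
  {"tx": 51, "ty": -127, "tz": 0, "ax": 0, "ay": 0, "az": 0, "claw": 84},
  {"tx": 52, "ty": -130, "tz": 0, "ax": 0, "ay": 0, "az": 0, "claw": 84},
  {"tx": 52, "ty": -130, "tz": 0, "ax": 0, "ay": 0, "az": 0, "claw": 84},
  {"tx": 52, "ty": -130, "tz": 0, "ax": 0, "ay": 0, "az": 0, "claw": 84},
])

```text
time_s: 41.15
tcp_pos: [0.4917, -0.3194, 0.2277]
ee_rot: [[-1.0, -0.001, 0.0], [-0.001, 1.0, 0.0], [-0.0, 0.0, -1.0]]
wrist_force: [-0.3, 0.1, -1.0]
gripper_width: 0.968
gripper_force: 0.0
```

>>> servo_tool([
  {"tx": 0, "ty": -1, "tz": 8, "ax": 0, "ay": 0, "az": 0, "claw": 84},
  {"tx": 0, "ty": -1, "tz": 25, "ax": 0, "ay": 0, "az": 0, "claw": 84},
  {"tx": 0, "ty": -1, "tz": 48, "ax": 0, "ay": 0, "az": 0, "claw": 84},
  {"tx": 0, "ty": -1, "tz": 73, "ax": 0, "ay": 0, "az": 0, "claw": 80},
  {"tx": 0, "ty": -1, "tz": 97, "ax": 0, "ay": 0, "az": 0, "claw": 74},
  {"tx": 0, "ty": -1, "tz": 115, "ax": 0, "ay": 0, "az": 0, "claw": 70},
  {"tx": 0, "ty": -1, "tz": 123, "ax": 0, "ay": 0, "az": 0, "claw": 65},
  {"tx": 0, "ty": -1, "tz": 126, "ax": 0, "ay": 0, "az": 0, "claw": 60},
  {"tx": 0, "ty": -1, "tz": 127, "ax": 0, "ay": 0, "az": 0, "claw": 54},
  {"tx": 0, "ty": -1, "tz": 127, "ax": 0, "ay": 0, "az": 0, "claw": 48},
  {"tx": 0, "ty": -1, "tz": 127, "ax": 0, "ay": 0, "az": 0, "claw": 44},
  {"tx": 0, "ty": -1, "tz": 127, "ax": 0, "ay": 0, "az": 0, "claw": 40},
])

```text
time_s: 42.15
tcp_pos: [0.492, -0.3212, 0.1018]
ee_rot: [[-1.0, -0.0, 0.002], [-0.0, 1.0, -0.001], [-0.002, -0.001, -1.0]]
wrist_force: [-0.5, -0.9, -0.4]
gripper_width: 0.511
gripper_force: 0.0
```

>>> servo_tool([
  {"tx": 0, "ty": 0, "tz": 0, "ax": 0, "ay": 0, "az": 0, "claw": 36},
  {"tx": 0, "ty": 0, "tz": 0, "ax": 0, "ay": 0, "az": 0, "claw": 30},
  {"tx": 0, "ty": 0, "tz": 0, "ax": 0, "ay": 0, "az": 0, "claw": 20},
  {"tx": 0, "ty": 0, "tz": 0, "ax": 0, "ay": 0, "az": 0, "claw": 20},
  {"tx": 0, "ty": 0, "tz": 0, "ax": 0, "ay": 0, "az": 0, "claw": 20},
])

```text
time_s: 42.57
tcp_pos: [0.4917, -0.3215, 0.1014]
ee_rot: [[-1.0, -0.0, 0.001], [-0.0, 1.0, -0.001], [-0.001, -0.001, -1.0]]
wrist_force: [-0.8, -0.5, 4.3]
gripper_width: 0.43
gripper_force: 30.0
```

>>> servo_tool([
  {"tx": 0, "ty": 0, "tz": -5, "ax": 0, "ay": 0, "az": 0, "claw": 20},
  {"tx": 0, "ty": 0, "tz": -16, "ax": 0, "ay": 0, "az": 0, "claw": 20},
  {"tx": 0, "ty": 0, "tz": -34, "ax": 0, "ay": 0, "az": 0, "claw": 20},
  {"tx": 0, "ty": 0, "tz": -54, "ax": 0, "ay": 0, "az": 0, "claw": 20},
  {"tx": 0, "ty": 0, "tz": -75, "ax": 0, "ay": 0, "az": 0, "claw": 20},
  {"tx": 0, "ty": 0, "tz": -96, "ax": 0, "ay": 0, "az": 0, "claw": 20},
  {"tx": 0, "ty": 0, "tz": -116, "ax": 0, "ay": 0, "az": 0, "claw": 20},
  {"tx": 0, "ty": 0, "tz": -133, "ax": 0, "ay": 0, "az": 0, "claw": 20},
  {"tx": 0, "ty": 0, "tz": -145, "ax": 0, "ay": 0, "az": 0, "claw": 20},
  {"tx": 0, "ty": 0, "tz": -149, "ax": 0, "ay": 0, "az": 0, "claw": 20},
  {"tx": 0, "ty": 0, "tz": -150, "ax": 0, "ay": 0, "az": 0, "claw": 20},
])

```text
time_s: 43.48
tcp_pos: [0.4913, -0.3208, 0.2514]
ee_rot: [[-1.0, -0.0, 0.001], [-0.0, 1.0, 0.0], [-0.001, 0.0, -1.0]]
wrist_force: [0.8, 0.2, -3.4]
gripper_width: 0.431
gripper_force: 30.0
```

>>> servo_tool([
  {"tx": -3, "ty": 5, "tz": 0, "ax": 0, "ay": 0, "az": 0, "claw": 20},
  {"tx": -10, "ty": 18, "tz": 0, "ax": 0, "ay": 0, "az": 0, "claw": 20},
  {"tx": -22, "ty": 38, "tz": 0, "ax": 0, "ay": 0, "az": 0, "claw": 20},
  {"tx": -37, "ty": 64, "tz": 0, "ax": 0, "ay": 0, "az": 0, "claw": 20},
  {"tx": -53, "ty": 92, "tz": 0, "ax": 0, "ay": 0, "az": 0, "claw": 20},
  {"tx": -69, "ty": 120, "tz": 0, "ax": 0, "ay": 0, "az": 0, "claw": 20},
  {"tx": -85, "ty": 148, "tz": 0, "ax": 0, "ay": 0, "az": 0, "claw": 20},
  {"tx": -101, "ty": 176, "tz": 0, "ax": 0, "ay": 0, "az": 0, "claw": 20},
  {"tx": -115, "ty": 201, "tz": 0, "ax": 0, "ay": 0, "az": 0, "claw": 20},
  {"tx": -126, "ty": 219, "tz": 0, "ax": 0, "ay": 0, "az": 0, "claw": 20},
  {"tx": -131, "ty": 229, "tz": 0, "ax": 0, "ay": 0, "az": 0, "claw": 20},
  {"tx": -133, "ty": 232, "tz": 0, "ax": 0, "ay": 0, "az": 0, "claw": 20},
])

```text
time_s: 44.48
tcp_pos: [0.6243, -0.0869, 0.2487]
ee_rot: [[-1.0, -0.002, -0.003], [-0.002, 1.0, 0.0], [0.003, 0.0, -1.0]]
wrist_force: [-0.1, -0.5, -2.8]
gripper_width: 0.43
gripper_force: 30.0
```

>>> servo_tool([
  {"tx": 0, "ty": 0, "tz": 0, "ax": 0, "ay": 0, "az": 0, "claw": 20},
  {"tx": 0, "ty": 0, "tz": 8, "ax": 0, "ay": 0, "az": 0, "claw": 20},
  {"tx": 0, "ty": 0, "tz": 28, "ax": 0, "ay": 0, "az": 0, "claw": 20},
  {"tx": 0, "ty": 0, "tz": 50, "ax": 0, "ay": 0, "az": 0, "claw": 20},
  {"tx": 0, "ty": 0, "tz": 74, "ax": 0, "ay": 0, "az": 0, "claw": 20},
  {"tx": 0, "ty": 0, "tz": 96, "ax": 0, "ay": 0, "az": 0, "claw": 20},
  {"tx": 0, "ty": 0, "tz": 114, "ax": 0, "ay": 0, "az": 0, "claw": 20},
  {"tx": 0, "ty": 0, "tz": 128, "ax": 0, "ay": 0, "az": 0, "claw": 20},
  {"tx": 0, "ty": 0, "tz": 137, "ax": 0, "ay": 0, "az": 0, "claw": 20},
  {"tx": 0, "ty": 0, "tz": 142, "ax": 0, "ay": 0, "az": 0, "claw": 20},
  {"tx": 0, "ty": 0, "tz": 144, "ax": 0, "ay": 0, "az": 0, "claw": 20},
  {"tx": 0, "ty": 0, "tz": 144, "ax": 0, "ay": 0, "az": 0, "claw": 20},
])

```text
time_s: 45.48
tcp_pos: [0.6243, -0.0895, 0.1067]
ee_rot: [[-1.0, 0.0, 0.0], [0.0, 1.0, -0.0], [-0.0, -0.0, -1.0]]
wrist_force: [0.5, 0.3, -2.5]
gripper_width: 0.429
gripper_force: 30.0
```

>>> servo_tool([
  {"tx": 0, "ty": 0, "tz": 2, "ax": 0, "ay": 0, "az": 0, "claw": 20},
  {"tx": 0, "ty": 0, "tz": 4, "ax": 0, "ay": 0, "az": 0, "claw": 20},
  {"tx": 0, "ty": 0, "tz": 6, "ax": 0, "ay": 0, "az": 0, "claw": 20},
  {"tx": 0, "ty": 0, "tz": 6.5, "ax": 0, "ay": 0, "az": 0, "claw": 20},
  {"tx": 0, "ty": 0, "tz": 6.5, "ax": 0, "ay": 0, "az": 0, "claw": 20},
  {"tx": 0, "ty": 0, "tz": 6.5, "ax": 0, "ay": 0, "az": 0, "claw": 38},
  {"tx": 0, "ty": 0, "tz": 6.5, "ax": 0, "ay": 0, "az": 0, "claw": 44},
  {"tx": 0, "ty": 0, "tz": 6.5, "ax": 0, "ay": 0, "az": 0, "claw": 52},
  {"tx": 0, "ty": 0, "tz": 6.5, "ax": 0, "ay": 0, "az": 0, "claw": 62},
  {"tx": 0, "ty": 0, "tz": 6.5, "ax": 0, "ay": 0, "az": 0, "claw": 72},
  {"tx": 0, "ty": 0, "tz": 6.5, "ax": 0, "ay": 0, "az": 0, "claw": 78},
  {"tx": 0, "ty": 0, "tz": 6.5, "ax": 0, "ay": 0, "az": 0, "claw": 78},
])

```text
time_s: 46.48
tcp_pos: [0.6242, -0.0889, 0.0998]
ee_rot: [[-1.0, -0.0, -0.0], [-0.0, 1.0, 0.0], [0.0, 0.0, -1.0]]
wrist_force: [-0.5, 0.2, 0.4]
gripper_width: 0.799
gripper_force: 0.0
```

>>> servo_tool([
  {"tx": 0, "ty": 0, "tz": -8, "ax": 0, "ay": 0, "az": 0, "claw": 78},
  {"tx": 0, "ty": 0, "tz": -25, "ax": 0, "ay": 0, "az": 0, "claw": 80},
  {"tx": 0, "ty": 0, "tz": -50, "ax": 0, "ay": 0, "az": 0, "claw": 84},
  {"tx": 0, "ty": 0, "tz": -78, "ax": 0, "ay": 0, "az": 0, "claw": 84},
  {"tx": 6, "ty": -20, "tz": -102, "ax": 0, "ay": 0, "az": 0, "claw": 84},
  {"tx": 13, "ty": -50, "tz": -118, "ax": 0, "ay": 0, "az": 0, "claw": 84},
  {"tx": 21, "ty": -85, "tz": -124, "ax": 0, "ay": 0, "az": 0, "claw": 84},
  {"tx": 29, "ty": -120, "tz": -125, "ax": 0, "ay": 0, "az": 0, "claw": 84},
  {"tx": 37, "ty": -155, "tz": -125, "ax": 0, "ay": 0, "az": 0, "claw": 84},
  {"tx": 44, "ty": -190, "tz": -125, "ax": 0, "ay": 0, "az": 0, "claw": 84},
  {"tx": 49, "ty": -214, "tz": -125, "ax": 0, "ay": 0, "az": 0, "claw": 84},
  {"tx": 51, "ty": -224, "tz": -125, "ax": 0, "ay": 0, "az": 0, "claw": 84},
])

```text
time_s: 47.48
tcp_pos: [0.5722, -0.3162, 0.2256]
ee_rot: [[-1.0, 0.003, 0.0], [0.003, 1.0, -0.001], [-0.0, -0.001, -1.0]]
wrist_force: [1.4, -0.6, -0.3]
gripper_width: 0.963
gripper_force: 0.0
```

>>> servo_tool([
  {"tx": 0, "ty": 0, "tz": 0, "ax": 0, "ay": 0, "az": 0, "claw": 84},
  {"tx": 0, "ty": 0, "tz": 0, "ax": 0, "ay": 0, "az": 0, "claw": 84},
  {"tx": 0, "ty": 0, "tz": 0, "ax": 0, "ay": 0, "az": 0, "claw": 84},
])

```text
time_s: 47.73
tcp_pos: [0.5736, -0.312, 0.2252]
ee_rot: [[-1.0, -0.001, 0.0], [-0.001, 1.0, 0.0], [-0.0, 0.0, -1.0]]
wrist_force: [-0.3, -0.2, -0.2]
gripper_width: 0.967
gripper_force: 0.0
```

Down to 0.1125.

>>> servo_tool([
  {"tx": 0, "ty": 0, "tz": 8, "ax": 0, "ay": 0, "az": 0, "claw": 84},
  {"tx": 0, "ty": 0, "tz": 25, "ax": 0, "ay": 0, "az": 0, "claw": 84},
  {"tx": 0, "ty": 0, "tz": 48, "ax": 0, "ay": 0, "az": 0, "claw": 84},
  {"tx": 0, "ty": 0, "tz": 70, "ax": 0, "ay": 0, "az": 0, "claw": 80},
  {"tx": 0, "ty": 0, "tz": 90, "ax": 0, "ay": 0, "az": 0, "claw": 74},
  {"tx": 0, "ty": 0, "tz": 104, "ax": 0, "ay": 0, "az": 0, "claw": 70},
  {"tx": 0, "ty": 0, "tz": 110, "ax": 0, "ay": 0, "az": 0, "claw": 65},
  {"tx": 0, "ty": 0, "tz": 112, "ax": 0, "ay": 0, "az": 0, "claw": 60},
  {"tx": 0, "ty": 0, "tz": 112, "ax": 0, "ay": 0, "az": 0, "claw": 54},
  {"tx": 0, "ty": 0, "tz": 112, "ax": 0, "ay": 0, "az": 0, "claw": 48},
  {"tx": 0, "ty": 0, "tz": 112, "ax": 0, "ay": 0, "az": 0, "claw": 42},
  {"tx": 0, "ty": 0, "tz": 112, "ax": 0, "ay": 0, "az": 0, "claw": 38},
])

```text
time_s: 48.73
tcp_pos: [0.5739, -0.3131, 0.1142]
ee_rot: [[-1.0, -0.0, 0.002], [-0.0, 1.0, -0.001], [-0.002, -0.001, -1.0]]
wrist_force: [-0.1, 0.0, 0.3]
gripper_width: 0.497
gripper_force: 0.0
```

>>> servo_tool([
  {"tx": 0, "ty": 0, "tz": 0, "ax": 0, "ay": 0, "az": 0, "claw": 34},
  {"tx": 0, "ty": 0, "tz": 0, "ax": 0, "ay": 0, "az": 0, "claw": 28},
  {"tx": 0, "ty": 0, "tz": 0, "ax": 0, "ay": 0, "az": 0, "claw": 20},
  {"tx": 0, "ty": 0, "tz": 0, "ax": 0, "ay": 0, "az": 0, "claw": 20},
  {"tx": 0, "ty": 0, "tz": 0, "ax": 0, "ay": 0, "az": 0, "claw": 20},
])

```text
time_s: 49.15
tcp_pos: [0.5736, -0.313, 0.1137]
ee_rot: [[-1.0, -0.0, 0.001], [-0.0, 1.0, -0.0], [-0.001, -0.0, -1.0]]
wrist_force: [-0.0, 2.8, 4.1]
gripper_width: 0.407
gripper_force: 30.0
```

>>> servo_tool([
  {"tx": 0, "ty": 0, "tz": -5, "ax": 0, "ay": 0, "az": 0, "claw": 20},
  {"tx": 0, "ty": 0, "tz": -16, "ax": 0, "ay": 0, "az": 0, "claw": 20},
  {"tx": 0, "ty": 0, "tz": -34, "ax": 0, "ay": 0, "az": 0, "claw": 20},
  {"tx": 0, "ty": 0, "tz": -54, "ax": 0, "ay": 0, "az": 0, "claw": 20},
  {"tx": 0, "ty": 0, "tz": -75, "ax": 0, "ay": 0, "az": 0, "claw": 20},
  {"tx": 0, "ty": 0, "tz": -96, "ax": 0, "ay": 0, "az": 0, "claw": 20},
  {"tx": 0, "ty": 0, "tz": -116, "ax": 0, "ay": 0, "az": 0, "claw": 20},
  {"tx": 0, "ty": 0, "tz": -133, "ax": 0, "ay": 0, "az": 0, "claw": 20},
  {"tx": 0, "ty": 0, "tz": -145, "ax": 0, "ay": 0, "az": 0, "claw": 20},
  {"tx": 0, "ty": 0, "tz": -149, "ax": 0, "ay": 0, "az": 0, "claw": 20},
  {"tx": 0, "ty": 0, "tz": -150, "ax": 0, "ay": 0, "az": 0, "claw": 20},
])

```text
time_s: 50.07
tcp_pos: [0.5733, -0.3131, 0.2638]
ee_rot: [[-1.0, 0.0, 0.001], [0.0, 1.0, -0.0], [-0.001, -0.0, -1.0]]
wrist_force: [0.5, -0.1, -3.6]
gripper_width: 0.408
gripper_force: 30.0
```

>>> servo_tool([
  {"tx": 0, "ty": 5, "tz": 0, "ax": 0, "ay": 0, "az": 0, "claw": 20},
  {"tx": 0, "ty": 18, "tz": 0, "ax": 0, "ay": 0, "az": 0, "claw": 20},
  {"tx": 0, "ty": 40, "tz": 0, "ax": 0, "ay": 0, "az": 0, "claw": 20},
  {"tx": 0, "ty": 70, "tz": 0, "ax": 0, "ay": 0, "az": 0, "claw": 20},
  {"tx": 0, "ty": 105, "tz": 0, "ax": 0, "ay": 0, "az": 0, "claw": 20},
  {"tx": 0, "ty": 140, "tz": 0, "ax": 0, "ay": 0, "az": 0, "claw": 20},
  {"tx": 1, "ty": 175, "tz": 0, "ax": 0, "ay": 0, "az": 0, "claw": 20},
  {"tx": 2, "ty": 210, "tz": 0, "ax": 0, "ay": 0, "az": 0, "claw": 20},
  {"tx": 2, "ty": 242, "tz": 0, "ax": 0, "ay": 0, "az": 0, "claw": 20},
  {"tx": 2, "ty": 268, "tz": 0, "ax": 0, "ay": 0, "az": 0, "claw": 20},
  {"tx": 2, "ty": 285, "tz": 0, "ax": 0, "ay": 0, "az": 0, "claw": 20},
  {"tx": 2, "ty": 293, "tz": 0, "ax": 0, "ay": 0, "az": 0, "claw": 20},
])

```text
time_s: 51.07
tcp_pos: [0.5702, -0.0168, 0.262]
ee_rot: [[-1.0, -0.003, -0.002], [-0.003, 1.0, 0.001], [0.002, 0.001, -1.0]]
wrist_force: [-0.1, -0.6, -3.8]
gripper_width: 0.406
gripper_force: 30.0
```

>>> servo_tool([
  {"tx": 0, "ty": 0, "tz": 0, "ax": 0, "ay": 0, "az": 0, "claw": 20},
  {"tx": 0, "ty": 0, "tz": 8, "ax": 0, "ay": 0, "az": 0, "claw": 20},
  {"tx": 0, "ty": 0, "tz": 28, "ax": 0, "ay": 0, "az": 0, "claw": 20},
  {"tx": 0, "ty": 0, "tz": 50, "ax": 0, "ay": 0, "az": 0, "claw": 20},
  {"tx": 0, "ty": 0, "tz": 74, "ax": 0, "ay": 0, "az": 0, "claw": 20},
  {"tx": 0, "ty": 0, "tz": 96, "ax": 0, "ay": 0, "az": 0, "claw": 20},
  {"tx": 0, "ty": 0, "tz": 114, "ax": 0, "ay": 0, "az": 0, "claw": 20},
  {"tx": 0, "ty": 0, "tz": 128, "ax": 0, "ay": 0, "az": 0, "claw": 20},
  {"tx": 0, "ty": 0, "tz": 137, "ax": 0, "ay": 0, "az": 0, "claw": 20},
  {"tx": 0, "ty": 0, "tz": 142, "ax": 0, "ay": 0, "az": 0, "claw": 20},
  {"tx": 0, "ty": 0, "tz": 144, "ax": 0, "ay": 0, "az": 0, "claw": 20},
  {"tx": 0, "ty": 0, "tz": 144, "ax": 0, "ay": 0, "az": 0, "claw": 20},
])

```text
time_s: 52.07
tcp_pos: [0.5714, -0.0205, 0.119]
ee_rot: [[-1.0, 0.0, 0.0], [0.0, 1.0, -0.0], [-0.0, -0.0, -1.0]]
wrist_force: [0.0, 0.0, -3.1]
gripper_width: 0.407
gripper_force: 30.0
```

>>> servo_tool([
  {"tx": 0, "ty": 0, "tz": 2, "ax": 0, "ay": 0, "az": 0, "claw": 20},
  {"tx": 0, "ty": 0, "tz": 4, "ax": 0, "ay": 0, "az": 0, "claw": 20},
  {"tx": 0, "ty": 0, "tz": 6, "ax": 0, "ay": 0, "az": 0, "claw": 20},
  {"tx": 0, "ty": 0, "tz": 6.5, "ax": 0, "ay": 0, "az": 0, "claw": 20},
  {"tx": 0, "ty": 0, "tz": 6.5, "ax": 0, "ay": 0, "az": 0, "claw": 20},
  {"tx": 0, "ty": 0, "tz": 6.5, "ax": 0, "ay": 0, "az": 0, "claw": 36},
  {"tx": 0, "ty": 0, "tz": 6.5, "ax": 0, "ay": 0, "az": 0, "claw": 42},
  {"tx": 0, "ty": 0, "tz": 6.5, "ax": 0, "ay": 0, "az": 0, "claw": 50},
  {"tx": 0, "ty": 0, "tz": 6.5, "ax": 0, "ay": 0, "az": 0, "claw": 60},
  {"tx": 0, "ty": 0, "tz": 6.5, "ax": 0, "ay": 0, "az": 0, "claw": 70},
  {"tx": 0, "ty": 0, "tz": 6.5, "ax": 0, "ay": 0, "az": 0, "claw": 75},
  {"tx": 0, "ty": 0, "tz": 6.5, "ax": 0, "ay": 0, "az": 0, "claw": 75},
])

```text
time_s: 53.07
tcp_pos: [0.5712, -0.0201, 0.1125]
ee_rot: [[-1.0, -0.0, -0.0], [-0.0, 1.0, -0.0], [0.0, -0.0, -1.0]]
wrist_force: [0.1, -0.2, 1.3]
gripper_width: 0.773
gripper_force: 0.0
```

>>> servo_tool([
  {"tx": 0, "ty": 0, "tz": -8, "ax": 0, "ay": 0, "az": 0, "claw": 75},
  {"tx": 0, "ty": 0, "tz": -25, "ax": 0, "ay": 0, "az": 0, "claw": 75},
  {"tx": 0, "ty": 0, "tz": -50, "ax": 0, "ay": 0, "az": 0, "claw": 75},
  {"tx": 0, "ty": 0, "tz": -78, "ax": 0, "ay": 0, "az": 0, "claw": 75},
  {"tx": 5, "ty": -15, "tz": -102, "ax": 0, "ay": 0, "az": 0, "claw": 75},
  {"tx": 14, "ty": -40, "tz": -118, "ax": 0, "ay": 0, "az": 0, "claw": 75},
  {"tx": 25, "ty": -70, "tz": -124, "ax": 0, "ay": 0, "az": 0, "claw": 75},
  {"tx": 36, "ty": -102, "tz": -125, "ax": 0, "ay": 0, "az": 0, "claw": 75},
  {"tx": 47, "ty": -134, "tz": -125, "ax": 0, "ay": 0, "az": 0, "claw": 75},
  {"tx": 58, "ty": -166, "tz": -125, "ax": 0, "ay": 0, "az": 0, "claw": 75},
  {"tx": 69, "ty": -198, "tz": -125, "ax": 0, "ay": 0, "az": 0, "claw": 75},
  {"tx": 80, "ty": -230, "tz": -125, "ax": 0, "ay": 0, "az": 0, "claw": 75},
])

```text
time_s: 54.07
tcp_pos: [0.4905, -0.2515, 0.2385]
ee_rot: [[-1.0, -0.001, 0.001], [-0.001, 1.0, -0.0], [-0.001, -0.0, -1.0]]
wrist_force: [1.0, -0.0, 0.7]
gripper_width: 0.861
gripper_force: 0.0
```

>>> servo_tool([
  {"tx": 10, "ty": -30, "tz": 0, "ax": 0, "ay": 0, "az": 0, "claw": 75},
  {"tx": 20, "ty": -60, "tz": 0, "ax": 0, "ay": 0, "az": 0, "claw": 75},
  {"tx": 30, "ty": -90, "tz": 0, "ax": 0, "ay": 0, "az": 0, "claw": 75},
  {"tx": 40, "ty": -120, "tz": 0, "ax": 0, "ay": 0, "az": 0, "claw": 75},
  {"tx": 48, "ty": -145, "tz": 0, "ax": 0, "ay": 0, "az": 0, "claw": 75},
  {"tx": 54, "ty": -162, "tz": 0, "ax": 0, "ay": 0, "az": 0, "claw": 75},
  {"tx": 56, "ty": -170, "tz": 0, "ax": 0, "ay": 0, "az": 0, "claw": 75},
  {"tx": 56, "ty": -170, "tz": 0, "ax": 0, "ay": 0, "az": 0, "claw": 75},
  {"tx": 56, "ty": -170, "tz": 0, "ax": 0, "ay": 0, "az": 0, "claw": 75},
])

```text
time_s: 54.82
tcp_pos: [0.4353, -0.4198, 0.2377]
ee_rot: [[-1.0, 0.0, 0.0], [0.0, 1.0, 0.0], [-0.0, 0.0, -1.0]]
wrist_force: [-0.4, 1.4, -1.1]
gripper_width: 0.862
gripper_force: 0.0
```

```bash
python3 - <<'E'
from h import *
a=capture("top");b=capture("scene");s=sense();print(s["tcp_pos"],s["time_s"])
a0=cv2.imread("pics/top0.png");r=np.s_[165:250,245:355]
row=np.hstack([cv2.resize(x[r],None,fx=3.5,fy=3.5,interpolation=cv2.INTER_CUBIC) for x in(a0,a)])
sc=cv2.resize(b[120:270,90:480],(row.shape[1],int(150*row.shape[1]/390)))
cv2.imwrite("pics/fin.png",np.vstack([row,sc])); print(row.shape)
E
```

```text
[ 0.43574811 -0.41904723  0.23779152] 54.9167
(298, 770, 3)
```

View pics/fin.png

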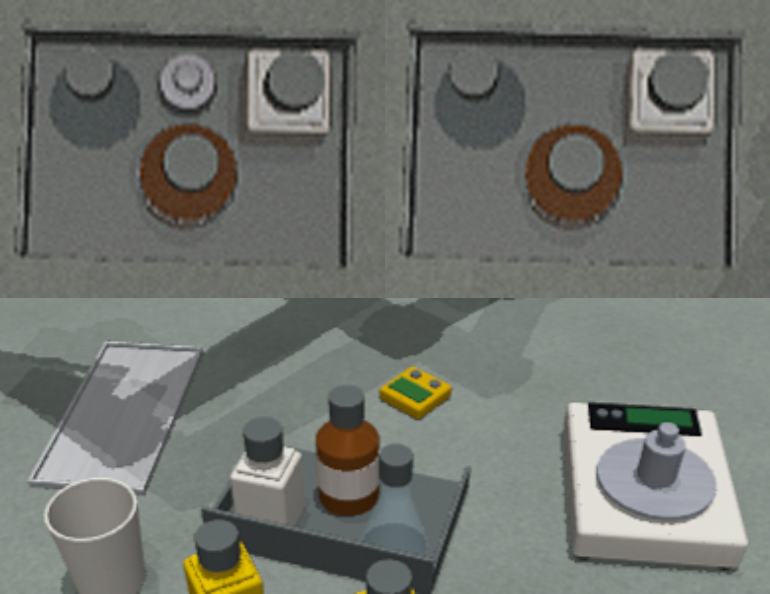

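The before and after views of the bay match: the caps (right panel 474,75; 680,80; 576,162) are within about 1 mm of their starting positions. The weight stands in the middle of the pan at (660,460), and nothing has tipped. Handing in.

```bash
python3 -c "
from station import *
print(finish_job())"
```

```text
the job is handed in; nothing more can be done
None
```

The job is handed in (no verdict was shown): the weight stands mid-pan on the balance, all three vessels are back upright on their starting spots to within about 1 mm by camera, and the beaker, tip box and timer were never touched.

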